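# Snug the grease plug of a jukebox carousel gearbox

### The arm

A 7-joint arm with a two-finger parallel gripper is mounted at the origin on the work surface. World frame = base frame: x ahead of the robot, y to its left, z up, the work surface at z = 0. Lengths are in mm, angles in rad, forces in N, time in s.
With the tool pointing down it reaches from about 425 to 875 mm from the base axis. Payload 9.9 kg.
Tool frame: the origin (TCP) lies at the very end of the fingers, on their centre line; the grasp point (between the pads) lies 19 mm behind it (hold_point_z is the distance from the TCP to the grasp point, in mm); z points along the fingers, y is the direction in which the jaws open and shut (so a half turn about z gives the same grasp; the last joint's range is limited). The gripper opens to 85 mm and grips with 20 to 120 N. Pads are 22 mm wide; open, the fingers measure 114 mm over their backs; the gripper's body (76 mm by 85 mm) begins 54 mm behind the grasp point. The pads swing forward as they close: fully open they stand 13 mm farther back than shut.
Start: joints at [-1.34, 0.576, 0.025, 1.437, -0.015, 1.129, -0.057], TCP at [208.99, 641.834, 197.689] pointing down, gripper open.
Joint ranges: [-2.76, 2.76], [-0.34, 2.15], [-1.52, 1.57], [0.19, 2.46], [-1.09, 4.23], [0.17, 1.99], [-2.82, 2.82]. Speed limits (rad/s): [2.22, 2.22, 3.01, 3.01, 3.14, 3.14, 3.14].

### API

Orientations are given as [roll, pitch, yaw] about the fixed x, y, z axes, in that order (R = Rz(yaw) Ry(pitch) Rx(roll)).
In Python, from cell import observe, camera, sign_off, hold_point_z gives the robot as it stands.
- The arm moves only by the tool jog_arm, never from a script. Its argument "moves" is a list that holds one entry, the list of rows, each a list of 7 numbers: the opening in per cent of the stroke, from 0 (shut) to 100 (fully open), then the shift along the tool's x, y, z in m, then the turn, a rotation vector about the tool's x, y, z in degrees. A call has 1 to 10 rows; each row is the pose to reach, as a shift and turn from the pose measured when the call began, along the tool's axes at that moment; what a row does not reach only later rows make up. A row lasts 1/12 s, in which the tool goes at most 41.7 mm and 7.16 degrees, less where a joint would pass 70% of its speed; a pose out of reach is approached as far as the arm can. A call with a gripper value outside its range is refused whole. The fingers move at their own pace and stop on an object; the grip force is fixed at half the most. Time passes only in rows, so rows that repeat a pose let the fingers close. It gives the time, the measured TCP pose, the force and the opening at its end, in the units of the state.
- observe(): the state, without advancing time (a new reading comes with each control period).
- camera(name): name is "scene" or "top" or "wrist"; returns a dict with "color" (480x640x3 uint8, blue, green, red), "z_map" (480x640 float32, mm along the optical axis (not along the pixel's ray), 0 where there is no reading), "K" (3x3 intrinsics, pixels), "pose" (4x4, takes a point from camera to world coordinates); the wrist camera has in their place "hand_eye" (4x4, takes a point from camera to tool coordinates, whose origin is the TCP and whose axes are the flange's). Camera axes: x right, y up, looking along -z (the intrinsics and any distortion apply to the point x, -y, -z); pixel columns grow to the right and rows downward; lengths in mm; the calibration is good to about 2 mm. A picture is of the moment at which its call begins: read the wrist's pose just before it.
- sign_off(): hands the job in, once; it reports no verdict.
The state is a dict: "time_s": time; "joint_pos": joint angles; "joint_vel": joint speeds; "joint_efforts": joint torques, N m; "position": TCP position; "tool_rot": TCP orientation; "ft_force": force on the tool from outside, world axes, zero at the start; "ft_torque": the same for the moment, N m; "grip_width": finger opening in mm.
Only numpy, scipy, OpenCV 4.12 (cv2) and the standard library are available. Lean on these libraries where they do the work, as an engineer would, in place of code of your own. Each camera call takes 0.05 s, during which the arm holds its last target.

### The job

Take the large blue-handled T-key out of the wooden block, seat its square end fully in the brass filler plug on top of the gearbox, and turn the plug clockwise until its tapered thread goes properly snug, without forcing it so hard that the alloy neck cracks. Then draw the key out, stand it back in the wooden block and let go; turn the plug only with the key and leave everything else where it is.

Things in the scene. Friction and masses are not known exactly. Their poses are not given: they have to be found in the camera images.
- key: Large T-handle key standing in the wooden block, steel with a blue handle, about 320 g. Square stem 14 x 14 mm, 90 mm long, the lowest 4 mm chamfered to 10 mm square; on top a straight blue handle bar 100 mm long, 14 mm wide and 16 mm high. Origin at the centre of the stem's foot; z up the stem; x along the handle bar; the stem's flats face along x and y.
- key_handle (a point): Centre of the key's blue handle bar, 98 mm above its foot: the place to grip, pinching across the 14 mm width.
- small_key: The other T-key in the block, not for this job: bare steel, 11 mm square stem 74 mm long, bar 62 mm long and 12 mm wide. Origin at its foot.
- rack: Hardwood block 64 x 170 x 50 mm high, fixed to the table, with two vertical holes 24 mm across and 38 mm deep, one at each end of its long y side. Origin at the centre of its underside. Either key may be in either hole; each stands free with its foot on the hole's floor, 12 mm above the table.
- hole_a (a point): Centre of the mouth of one hole of the block, 50 mm above the table.
- hole_b (a point): Centre of the mouth of the other hole, 50 mm above the table.
- gearbox: Cast-alloy worm gearbox fixed to the table: ribbed housing 120 x 100 mm, cover top 76 mm above the table, grey motor 62 mm across out to 157 mm on its -y side, brass sprocket out to 85 mm on +y. Origin at the centre of the housing's underside. The filler neck stands on the cover, at x -25, y +12 mm.
- port: Alloy filler neck with tapered thread on the cover, 43 mm across at its foot, 39 mm at its mouth, 14 mm high. Origin at the centre of its foot, 76 mm above the table. It cracks if the plug is turned with more than about 0.65 Nm.
- plug: Brass tapered plug, 30 mm across, already run in by hand in the neck; its top is 94 mm above the table and has a square recess 15 x 15 mm, 14 mm deep. Origin at the centre of the top face; z up; the recess's flats face along x and y, so the key fits at any quarter turn. It tightens clockwise seen from above (right-hand thread) and stays where it is left.
- recess (a point): Centre of the recess floor, 14 mm under the plug's top. How the plug feels: under 0.05 Nm of drag until the taper takes hold, 0.1 to 1.15 rad on from the start and different each time; from there the torque climbs, gently for 0.15 rad, then by about 2 to 3 Nm per radian, in small jerks. Snug is about 0.38 to 0.5 Nm; under 0.3 Nm it is still loose. The key has about 0.07 rad of play either way.
- spindle: Brass record spindle, 26 mm base, 39 mm tall; leave it alone.
- dial_lens: Orange glass dial lens, 75 x 42 x 8 mm, lying flat; leave it alone.
- selector_lever: Chrome selector lever about 95 mm long, lying down; leave it alone.
- resistor_a: Grey ceramic resistor, 16 mm across and 110 mm long, lying down; leave it alone.
- resistor_b: A second, like resistor, lying down; leave it alone.
There are look-alikes about, which are no part of the job. There is more than one size of the rack; the job needs the largest.

How it is judged:
By the outcome, as a careful person would: the job done as asked, in the order asked, and still so for the second after the job is handed in, with the robot touching nothing.
It also fails if it takes over 67 s, if anything falls off the work surface, if the arm or the gripper's body presses on something with over 40 N, if the wrist force passes 120 N, or if a joint passes its speed limit or range.

## Working session

There is one attempt and no reset: what is moved stays moved. The work goes in short steps, Python scripts to look and compute and a tool call to move; the robot and the scene stay as the last step left them, time stands still between calls to the robot, and variables do not carry over. Pictures are saved under pics/ and viewed, and the job is handed in when it is done.

Besides the shell and the picture viewer there is one more tool, called after "Emit:" by a JSON object that holds its "fn" and its "kwargs", one argument or row to a line. jog_arm: Moves the arm, as the interface text tells. Its arguments: {"type":"object","properties":{"moves":{"type":"array","items":{"type":"array","items":{"type":"array","items":{"type":"number"}}}}},"required":["moves"]}

```bash
mkdir -p pics; ls; python3 - <<'E'
from cell import observe,camera,hold_point_z
import cv2,numpy as np
s=observe();print(s);print(hold_point_z)
for n in ("scene","top"):
    c=camera(n);cv2.imwrite(f"pics/{n}0.png",c["color"]);np.savez(f"{n}0.npz",**c);print(n,c["K"],c["pose"].round(3),[k for k in c])
E
```

```text
pics
{'time_s': 0.0, 'joint_pos': array([-1.33979419,  0.57651908,  0.02482476,  1.43792942, -0.01497134,
        1.12901622, -0.05653419]), 'joint_vel': array([-5.81176954e-04,  6.08480431e-04, -1.26852814e-03, -7.05156653e-04,
       -1.38632448e-04, -6.14907833e-05, -1.31604020e-04]), 'joint_efforts': array([ 8.21068425e-04, -7.65750146e+01,  2.25039549e+00, -2.85976964e+01,
        1.53010892e-02,  1.22576419e-02, -6.25028562e-07]), 'position': array([208.83320834, 641.32901004, 196.8434961 ]), 'tool_rot': array([-3.13990806e+00,  1.03522646e-04,  2.82681871e+00]), 'ft_force': array([-0.4245525 ,  0.54214582, -0.77737582]), 'ft_torque': array([ 0.01519544,  0.02533688, -0.01781907]), 'grip_width': 85.57347516345062}
18.700000000000003
scene [[437.92330433   0.         321.49007247]
 [  0.         437.92330433 245.14377277]
 [  0.           0.           1.        ]] [[-3.820000e-01 -6.620000e-01  6.440000e-01  1.387004e+03]
 [ 9.240000e-01 -2.880000e-01  2.520000e-01  3.051920e+02]
 [ 1.900000e-02  6.920000e-01  7.220000e-01  1.030952e+03]
 [ 0.000000e+00  0.000000e+00  0.000000e+00  1.000000e+00]] ['color', 'z_map', 'K', 'pose']
top [[468.28565479   0.         317.13445154]
 [  0.         468.28565479 245.92775883]
 [  0.           0.           1.        ]] [[-1.000000e-02  9.980000e-01 -7.000000e-02  4.740880e+02]
 [-1.000000e+00 -9.000000e-03  2.000000e-02 -1.814700e+01]
 [ 2.000000e-02  7.000000e-02  9.970000e-01  1.197379e+03]
 [ 0.000000e+00  0.000000e+00  0.000000e+00  1.000000e+00]] ['color', 'z_map', 'K', 'pose']
```

View pics/scene0.png

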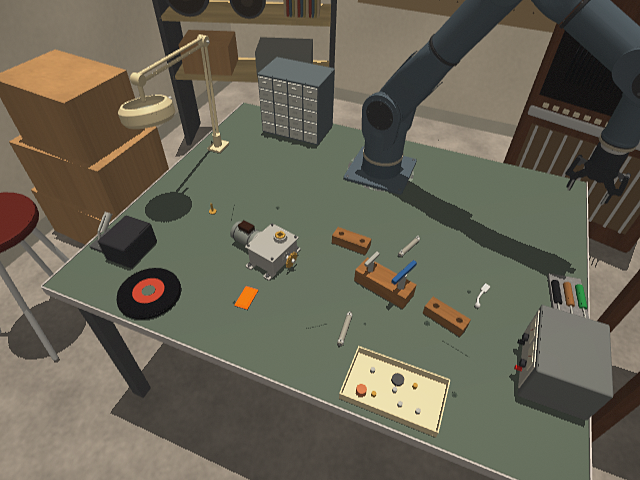

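View pics/top0.png

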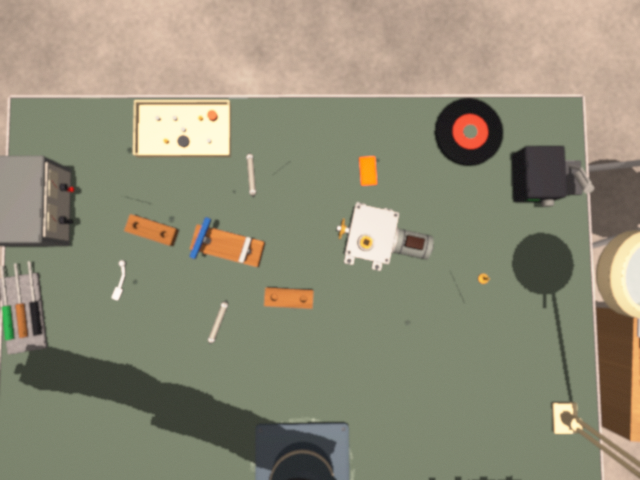

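The top view shows three wooden blocks: (150,230), (228,246) and (289,298). The one at (228,246) is the largest and holds both keys: the blue bar is at (201,238) and the bare steel one at (245,248). The plug is at (366,242). Next I'll enlarge the view and measure.

```bash
cat > h.py <<'E'
import numpy as np,cv2
def pts(c,pose=None):
    z=c["z_map"];K=c["K"];v,u=np.mgrid[:z.shape[0],:z.shape[1]]
    P=np.stack([(u-K[0,2])/K[0,0]*z,-(v-K[1,2])/K[1,1]*z,-z],-1)
    T=c["pose"] if pose is None else pose
    return P@T[:3,:3].T+T[:3,3]
def fit(xy):
    r=cv2.minAreaRect(xy.astype(np.float32));return r
E
python3 - <<'E'
from h import *
for n,box in (("top",(180,195,450,285)),("scene",(220,210,480,345))):
    c=dict(np.load(f"{n}0.npz"));P=pts(c);im=c["color"].astype(int);b,g,r=im[...,0],im[...,1],im[...,2]
    ok=c["z_map"]>0
    x0,y0,x1,y1=box
    cv2.imwrite(f"pics/{n}0crop.png",cv2.resize(c["color"][y0:y1,x0:x1],None,fx=2.9,fy=2.9,interpolation=cv2.INTER_CUBIC))
    m=ok&(b>r+60)&(b>g+30)&(P[...,2]>60)&(P[...,2]<150);m[:, :150]=0
    q=P[m];print(n,"blue",len(q),np.median(q,0).round(1),q.min(0).round(1),q.max(0).round(1),fit(q[q[:,2]>np.percentile(q[:,2],60)-4][:,:2]))
    top=q[q[:,2]>100];print(" top z>100",len(top),top.mean(0),fit(top[:,:2]))
    m=ok&(abs(P[...,2]-94)<5)&(r>b+40)&(P[...,0]>350)&(P[...,0]<700)&(P[...,1]<20)
    q=P[m];print(" plug",len(q),q.mean(0) if len(q) else 0,fit(q[:,:2]) if len(q) else 0)
    m=ok&(abs(P[...,2]-50)<5)&(r>b+30)&(P[...,0]>300)&(P[...,0]<700)&(P[...,1]>60)&(P[...,1]<320)
    q=P[m];print(" rack top",len(q),q.mean(0),fit(q[:,:2]))
    m=ok&(abs(P[...,2]-76)<5)&(P[...,0]>300)&(P[...,0]<700)&(abs(b-r)<30)&(P[...,1]<0)&(P[...,1]>-250)
    q=P[m];print(" cover",len(q),q.mean(0),fit(q[:,:2]))
E
```

```text
top blue 230 [572.3 229.4 118. ] [526.4 209.1 110.2] [616.8 252.8 124. ] ((571.7190551757812, 229.97097778320312), (13.219675064086914, 96.31529235839844), 68.9029769897461)
 top z>100 230 [571.58487546 229.63231167 117.90288304] ((571.4393310546875, 230.07891845703125), (13.219675064086914, 96.91496276855469), 68.9029769897461)
 plug 147 [ 559.48224037 -176.62121461   92.77061966] ((559.9505004882812, -214.0213623046875), (33.396968841552734, 147.95045471191406), 0.3870217800140381)
 rack top 1337 [557.01740084 173.62024872  50.05027577] ((559.008544921875, 179.88433837890625), (170.65408325195312, 63.819374084472656), 74.83911895751953)
 cover 2067 [ 584.12760269 -177.53737899   76.08712935] ((580.2378540039062, -185.88565063476562), (132.37393188476562, 128.31092834472656), 77.4251708984375)
scene blue 128 [573.3 230.5 118.5] [523.7 209.1 110. ] [618.1 252.3 122.6] ((571.605712890625, 232.2805938720703), (13.423117637634277, 100.58353424072266), 68.00216674804688)
 top z>100 128 [574.12256676 230.98870904 118.44249184] ((571.605712890625, 232.2805938720703), (13.423117637634277, 100.58353424072266), 68.00216674804688)
 plug 49 [ 559.24548878 -155.1439791    94.0171543 ] ((560.1222534179688, -156.0949249267578), (26.706682205200195, 29.767690658569336), 2.250924587249756)
 rack top 801 [564.20106909 183.66794962  50.43509839] ((556.6218872070312, 182.3916015625), (170.24839782714844, 70.66937255859375), 75.24220275878906)
 cover 988 [ 589.48322808 -173.78903234   76.47525417] ((579.271240234375, -185.04393005371094), (137.6345977783203, 131.46072387695312), 77.16021728515625)
```

View pics/top0crop.png

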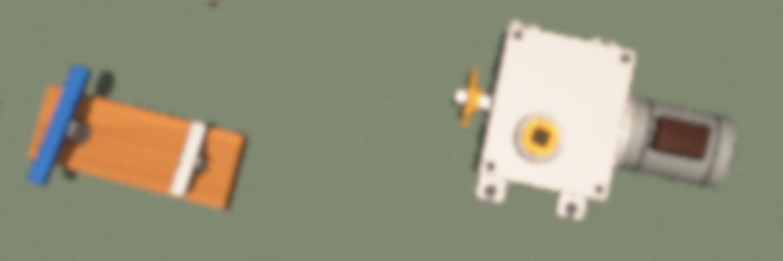

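View pics/scene0crop.png

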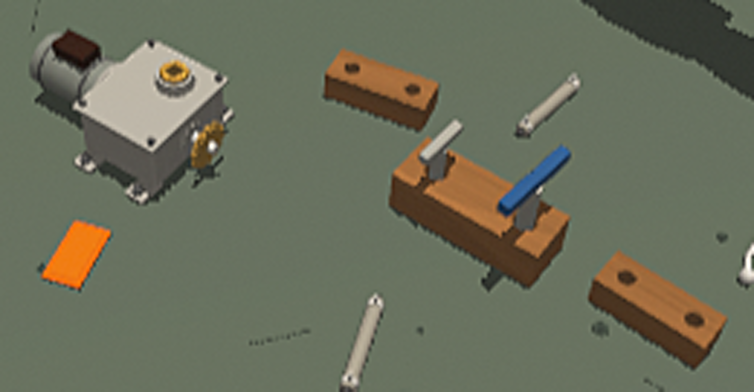

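The crops confirm it. The block at top (228,246) measures 170 x 64 mm, so it is the largest, and the blue bar key stands in its +y hole. The bar top is at z 118, as expected. I'll move over the key and look with the wrist camera, then do the same over the plug.

```bash
cat >> h.py <<'E'
from scipy.spatial.transform import Rotation as Ro
def rot(s): return Ro.from_euler("xyz",s["tool_rot"])
def cmd(x,y,z,yaw,s=None):
    from cell import observe
    s=s or observe();R=rot(s);d=R.inv().apply(np.array([x,y,z])-s["position"])/1000
    best=None
    T=Ro.from_euler("xyz",[np.pi,0,yaw]);rv=np.degrees((R.inv()*T).as_rotvec())
    print("t",round(s["time_s"],2),"pos",s["position"].round(1),"rot",np.degrees(s["tool_rot"]).round(2),"q",s["joint_pos"].round(2),"grip",round(s["grip_width"],1),"F",s["ft_force"].round(1),"T",s["ft_torque"].round(3))
    print("shift",d.round(4),"turn",rv.round(2),"rows",round(max(np.linalg.norm(d)/.0417,np.linalg.norm(rv)/7.16),1))
def wrist(name):
    from cell import observe,camera
    s=observe();c=camera("wrist");T=np.eye(4);T[:3,:3]=rot(s).as_matrix();T[:3,3]=s["position"]
    c=dict(c);c["pose"]=T@c["hand_eye"];np.savez(name+".npz",**c);cv2.imwrite(f"pics/{name}.png",c["color"]);return c
E
python3 - <<'E'
from h import *
cmd(571,231,240,np.radians(159))
cmd(530,20,240,np.radians(159))
E
```

```text
t 0.1 pos [208.8 641.4 196.9] rot [-179.91    0.    161.97] q [-1.34  0.58  0.02  1.44 -0.02  1.13 -0.06] grip 85.0 F [ 0.6 -0.7  0.6] T [-0.004 -0.058  0.023]
shift [-0.4714 -0.2782 -0.0426] turn [-0.09  0.    2.97] rows 13.2
t 0.1 pos [208.8 641.4 196.9] rot [-179.91    0.    161.97] q [-1.34  0.58  0.02  1.44 -0.02  1.13 -0.06] grip 85.0 F [ 0.6 -0.7  0.6] T [-0.004 -0.058  0.023]
shift [-0.4978 -0.4915 -0.0423] turn [-0.09  0.    2.97] rows 16.8
```

Emit:
{"fn": "jog_arm", "kwargs": {
  "moves": [
    [[60,-0.47,-0.278,-0.045,0,0,3],[60,-0.47,-0.278,-0.045,0,0,3],[60,-0.47,-0.278,-0.045,0,0,3],[60,-0.47,-0.278,-0.045,0,0,3],[60,-0.47,-0.278,-0.045,0,0,3],[60,-0.47,-0.278,-0.045,0,0,3],[60,-0.47,-0.278,-0.045,0,0,3],[60,-0.47,-0.278,-0.045,0,0,3],[60,-0.47,-0.278,-0.045,0,0,3],[60,-0.47,-0.278,-0.045,0,0,3]]
  ]
}}

```text
time_s: 0.93
position: [484.1, 328.1, 231.7]
tool_rot: [-3.14, -0.0, 2.775]
ft_force: [1.4, -0.1, 0.6]
grip_width: 51.2
```

```bash
python3 - <<'E'
from h import *
cmd(571,231,240,np.radians(159))
cmd(560,-156,240,np.radians(159))
E
```

```text
t 0.93 pos [484.1 328.1 231.7] rot [-1.7990e+02 -1.0000e-02  1.5897e+02] q [-0.74  0.41  0.09  1.63 -0.04  1.1   0.57] grip 51.2 F [ 1.4 -0.1  0.6] T [ 0.059 -0.058 -0.018]
shift [-0.116  -0.0595 -0.0082] turn [-0.1  -0.01 -0.03] rows 3.1
t 0.93 pos [484.1 328.1 231.7] rot [-1.7990e+02 -1.0000e-02  1.5897e+02] q [-0.74  0.41  0.09  1.63 -0.04  1.1   0.57] grip 51.2 F [ 1.4 -0.1  0.6] T [ 0.059 -0.058 -0.018]
shift [-0.2446 -0.4246 -0.0076] turn [-0.1  -0.01 -0.03] rows 11.8
```

Emit:
{"fn": "jog_arm", "kwargs": {
  "moves": [
    [[60,-0.116,-0.06,-0.008,0,0,0],[60,-0.116,-0.06,-0.008,0,0,0],[60,-0.116,-0.06,-0.008,0,0,0],[60,-0.116,-0.06,-0.008,0,0,0],[60,-0.116,-0.06,-0.008,0,0,0]]
  ]
}}

```text
time_s: 1.35
position: [573.2, 225.9, 239.5]
tool_rot: [-3.138, 0.001, 2.768]
ft_force: [-0.2, 0.8, 0.2]
grip_width: 51.3
```

```bash
python3 - <<'E'
from h import *
c=wrist("w1");print(c["hand_eye"].round(3),c["K"])
cmd(571,231,240,np.radians(159))
cmd(560,-156,240,np.radians(159))
P=pts(c);im=c["color"].astype(int);b,g,r=im[...,0],im[...,1],im[...,2]
m=(c["z_map"]>0)&(b>r+60)&(b>g+30)&(abs(P[...,2]-118)<7)
q=P[m];print(len(q),np.median(q,0) if len(q) else 0,fit(q[:,:2]))
E
```

```text
[[ 0.00000e+00  9.56000e-01  2.93000e-01  7.52760e+01]
 [ 1.00000e+00 -0.00000e+00  1.00000e-03 -1.11000e+00]
 [ 1.00000e-03  2.93000e-01 -9.56000e-01 -1.75994e+02]
 [ 0.00000e+00  0.00000e+00  0.00000e+00  1.00000e+00]] [[370.20920378   0.         328.60362775]
 [  0.         370.20920378 236.07951971]
 [  0.           0.           1.        ]]
t 1.4 pos [571.5 228.8 239.3] rot [-1.7985e+02 -2.0000e-02  1.5878e+02] q [-0.53  0.46  0.12  1.54 -0.05  1.15  0.8 ] grip 51.3 F [-0.1  0.8 -0.7] T [ 0.043  0.004 -0.055]
shift [ 0.0013  0.0019 -0.0007] turn [-0.15 -0.02 -0.22] rows 0.1
t 1.4 pos [571.5 228.8 239.3] rot [-1.7985e+02 -2.0000e-02  1.5878e+02] q [-0.53  0.46  0.12  1.54 -0.05  1.15  0.8 ] grip 51.3 F [-0.1  0.8 -0.7] T [ 0.043  0.004 -0.055]
shift [-1.286e-01 -3.628e-01  2.000e-04] turn [-0.15 -0.02 -0.22] rows 9.2
245 [528.66184538 246.92442121 117.53630185] ((531.2894897460938, 245.07127380371094), (12.745857238769531, 17.0454044342041), 68.2857894897461)
```

View pics/w1.png

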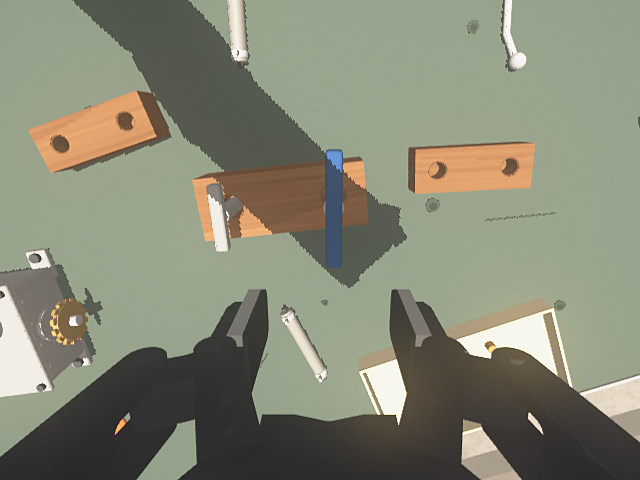

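The blue bar runs from (334,150) to (334,268), partly in shadow, and the small key's bar is at (217,215). I'll refit with a threshold that tolerates the shadow.

```bash
python3 - <<'E'
from h import *
c=dict(np.load("w1.npz"));P=pts(c);im=c["color"].astype(int);b,g,r=im[...,0],im[...,1],im[...,2]
ok=c["z_map"]>0
m=ok&(b>1.5*r)&(b>1.25*g)&(abs(P[...,2]-118)<8)
q=P[m];print(len(q),q.mean(0),fit(q[:,:2]))
v,u=np.where(m);print(u.min(),u.max(),v.min(),v.max())
m=ok&(abs(P[...,2]-50)<4)&(r>b*1.4)&(P[...,0]>480)&(P[...,0]<640)&(P[...,1]>80)&(P[...,1]<275)
q=P[m];rr=fit(q[:,:2]);print("rack",len(q),q[:,2].mean(),rr)
ry=np.array([np.cos(np.radians(rr[2])),np.sin(np.radians(rr[2]))]);print(ry)
E
```

```text
1850 [566.50196258 230.98457674 117.73269761] ((569.0955810546875, 230.2371826171875), (12.85472583770752, 98.2999267578125), 68.46705627441406)
326 342 150 266
rack 8138 49.94383811310079 ((556.2824096679688, 178.97216796875), (170.782470703125, 64.4074935913086), 74.78416442871094)
[0.26245588 0.96494399]
```

Emit:
{"fn": "jog_arm", "kwargs": {
  "moves": [
    [[60,-0.07,-0.34,0,0,0,0],[60,-0.07,-0.34,0,0,0,0],[60,-0.07,-0.34,0,0,0,0],[60,-0.07,-0.34,0,0,0,0],[60,-0.07,-0.34,0,0,0,0],[60,-0.07,-0.34,0,0,0,0],[60,-0.07,-0.34,0,0,0,0],[60,-0.07,-0.34,0,0,0,0],[60,-0.07,-0.34,0,0,0,0],[60,-0.07,-0.34,0,0,0,0]]
  ]
}}

```text
time_s: 2.23
position: [512.3, -117.0, 240.3]
tool_rot: [-3.138, -0.0, 2.766]
ft_force: [0.2, 0.1, -0.5]
grip_width: 51.7
```

```bash
python3 - <<'E'
from h import *
c=wrist("w2")
cmd(571,231,240,np.radians(159))
E
```

```text
t 2.28 pos [ 513.1 -113.9  240.1] rot [-1.7986e+02 -4.0000e-02  1.5867e+02] q [-0.02  0.32  0.2   1.77 -0.07  1.06  1.41] grip 51.7 F [-0.7  1.4  0.4] T [ 0.013 -0.073 -0.02 ]
shift [ 0.0715  0.3424 -0.0007] turn [-0.14 -0.04 -0.33] rows 8.4
```

View pics/w2.png

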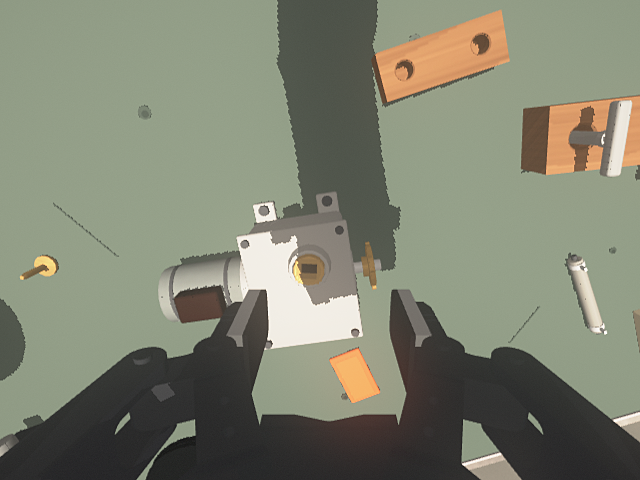

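The plug is at (309,268) with a dark square recess. I'll take a second, settled picture and measure from that.

```bash
python3 - <<'E'
from h import *
c=wrist("w3");P=pts(c);im=c["color"].astype(int);b,g,r=im[...,0],im[...,1],im[...,2]
ok=c["z_map"]>0
cv2.imwrite("pics/w3crop.png",cv2.resize(c["color"][225:315,265:360],None,fx=6,fy=6,interpolation=cv2.INTER_CUBIC))
near=(abs(P[...,0]-560)<30)&(abs(P[...,1]+156)<30)
m=ok&near&(abs(P[...,2]-94)<3.5)
q=P[m];(cx,cy),rad=cv2.minEnclosingCircle(q[:,:2].astype(np.float32));print("plugtop",len(q),q.mean(0),cx,cy,rad,fit(q[:,:2]))
m=ok&near&(abs(P[...,2]-90)<3);q=P[m];print("neck",len(q),q.mean(0),cv2.minEnclosingCircle(q[:,:2].astype(np.float32)))
m=ok&near&(P[...,2]<86)&(np.hypot(P[...,0]-cx,P[...,1]-cy)<13);q=P[m];print("recess",len(q),q.mean(0),np.percentile(q[:,2],[5,50,95]),fit(q[:,:2]))
m=ok&(abs(P[...,2]-76)<3)&(abs(P[...,0]-575)<90)&(abs(P[...,1]+170)<85);q=P[m];print("cover",len(q),fit(q[:,:2]))
cmd(571,231,240,np.radians(159))
np.set_printoptions(linewidth=220)
i,j=np.where(near);print(P[258:280,298:322,2].round(0).astype(int))
E
```

```text
plugtop 602 [ 557.59605821 -157.03824771   93.47863568] 557.9131469726562 -157.34701538085938 18.879518508911133 ((557.5044555664062, -157.3680877685547), (35.25932693481445, 36.7501335144043), 9.03432846069336)
neck 590 [ 556.12623734 -156.38020444   89.88941086] ((557.9711303710938, -157.5977325439453), 19.807764053344727)
recess 173 [ 562.0469604  -159.481327     80.63276381] [78.80230644 80.32890453 84.80395283] ((561.5206909179688, -159.3231201171875), (13.989944458007812, 10.0178804397583), 67.62296295166016)
cover 10063 ((577.0184326171875, -189.9146728515625), (138.6693115234375, 128.7742919921875), 77.45645904541016)
t 2.33 pos [ 513.6 -112.1  240. ] rot [-1.7990e+02 -5.0000e-02  1.5882e+02] q [-0.02  0.32  0.2   1.77 -0.07  1.06  1.41] grip 51.1 F [-0.6  0.3 -0.4] T [ 0.005 -0.06   0.004]
shift [ 0.0704  0.3407 -0.0005] turn [-0.1  -0.05 -0.18] rows 8.3
[[ 94  93  93  93  92  94  95  94  93  94  93  93  95  94  92  90  89  89  91  89  92  90  89  89]
 [ 93  94  94  93  95  94  93  94  94  93  93  94  93  94  92  92  91  92  87  91  90  89  89  90]
 [ 94  94  93  94  94  94 
[... 1254 characters left out ...]
3  77]
 [ 81  81  80  79  80  81  82  81  80  80  79  80  80  81  81  93  93  94  93  94  94  94  92  76]
 [ 81  82  83  81  81  80  82  81  81  81  81  81  79  81  81  94  93  94  95  93  93  94  93  88]
 [ 85  84  83  85  84  85  84  83  84  82  84  84  83  82  83  95  93  94  93  94  94  94  76  89]
 [ 87  88  87  87  86  87  85  86  87  87  85  85  86  84  85  94  94  94  94  94  94  94  90  90]
 [ 89  89  90  88  89  88  88  87  89  89  87  89  89  89  89  96  94  95  93  94  94  81  90  91]
 [ 91  93  92  90  92  91  92  90  91  92  90  90  91  91  91  93  95  93  92  93  93  89 416  89]
 [ 94  95  94  93  93  93  93  94  93  94  94  93  93  93  92  94  95  95  94  94  87  89  90  91]]
```

View pics/w3crop.png

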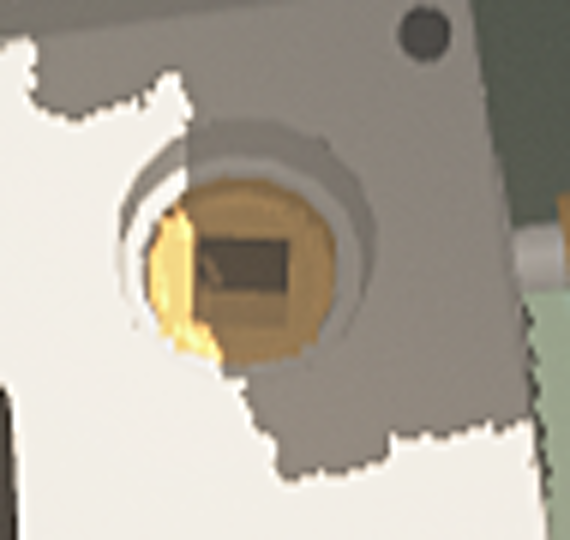

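```bash
cat >> h.py <<'E'
def recess(c):
    P=pts(c);o=c["pose"][:3,3];d=P-o;t=(94-o[2])/d[...,2];Q=o+d*t[...,None]
    near=(np.hypot(P[...,0]-559,P[...,1]+157)<25)&(c["z_map"]>0)
    low=near&(P[...,2]<91.5)&(np.hypot(Q[...,0]-559,Q[...,1]+157)<14)
    n,l,st,ce=cv2.connectedComponentsWithStats(low.astype(np.uint8),connectivity=4)
    k=1+np.argmax(st[1:,4]);mm=l==k
    q=Q[mm][:,:2];rr=fit(q)
    ring=near&(abs(P[...,2]-94)<2.2);e=P[ring][:,:2]
    cn,_,_=cv2.fitEllipse(cv2.convexHull(e.astype(np.float32)))if len(e)>5 else (0,0,0)
    cont,_=cv2.findContours(mm.astype(np.uint8),cv2.RETR_EXTERNAL,cv2.CHAIN_APPROX_NONE)
    print("recess px",st[k],"rim mean",q.mean(0).round(2),"rect",rr,"n",len(q),"ring",np.array(cn))
E
python3 - <<'E'
from h import *
for n in ("w2","w3"): recess(dict(np.load(n+".npz")))
c=wrist("w4");recess(c)
c=wrist("w5");recess(c)
cmd(571,231,240,np.radians(159))
E
```

```text
recess px [301 264  16  15 217] rim mean [ 558.12 -157.44] rect ((558.329345703125, -157.3703155517578), (14.126276016235352, 14.094526290893555), 67.25051879882812) n 217 ring [ 557.81634521 -157.6920166 ]
recess px [297 265  16  14 219] rim mean [ 558.12 -157.52] rect ((558.2470092773438, -157.6667022705078), (14.331942558288574, 13.127934455871582), 68.74323272705078) n 219 ring [ 558.42803955 -156.82928467]
recess px [295 265  16  14 219] rim mean [ 558.03 -157.34] rect ((558.18994140625, -157.348388671875), (14.342938423156738, 13.121964454650879), 68.87786865234375) n 219 ring [ 558.30737305 -157.71965027]
recess px [294 265  16  15 218] rim mean [ 558.09 -157.22] rect ((558.5115356445312, -157.29722595214844), (14.06980037689209, 14.19300365447998), 67.3622055053711) n 218 ring [ 559.07843018 -158.1751709 ]
t 2.43 pos [ 514. -111.  240.] rot [-1.7990e+02 -6.0000e-02  1.5897e+02] q [-0.02  0.32  0.2   1.77 -0.07  1.06  1.41] grip 51.4 F [ 1.4 -0.1  0.4] T [-0.034 -0.029 -0.006]
shift [ 0.0695  0.3397 -0.0005] turn [-0.1  -0.06 -0.03] rows 8.3h.py:23: RuntimeWarning: divide by zero encountered in divide
  P=pts(c);o=c["pose"][:3,3];d=P-o;t=(94-o[2])/d[...,2];Q=o+d*t[...,None]
h.py:23: RuntimeWarning: invalid value encountered in multiply
  P=pts(c);o=c["pose"][:3,3];d=P-o;t=(94-o[2])/d[...,2];Q=o+d*t[...,None]
```

The recess is at about (558.1, -157.4), yaw about 158° mod 90, and four pictures agree. Now back to the key.

```bash
python3 - <<'E'
from h import *
cmd(569.5,230.5,150,np.radians(158.5))
E
```

```text
t 2.43 pos [ 514. -111.  240.] rot [-1.7990e+02 -6.0000e-02  1.5897e+02] q [-0.02  0.32  0.2   1.77 -0.07  1.06  1.41] grip 51.4 F [ 1.4 -0.1  0.4] T [-0.034 -0.029 -0.006]
shift [0.0707 0.3388 0.0895] turn [-0.1  -0.06  0.47] rows 8.6
```

Emit:
{"fn": "jog_arm", "kwargs": {
  "moves": [
    [[50,0.0707,0.3388,0.03,0,0,0.5],[50,0.0707,0.3388,0.03,0,0,0.5],[50,0.0707,0.3388,0.03,0,0,0.5],[50,0.0707,0.3388,0.03,0,0,0.5],[50,0.0707,0.3388,0.03,0,0,0.5],[50,0.0707,0.3388,0.06,0,0,0.5],[50,0.0707,0.3388,0.0895,0,0,0.5],[50,0.0707,0.3388,0.0895,0,0,0.5],[50,0.0707,0.3388,0.0895,0,0,0.5],[50,0.0707,0.3388,0.0895,0,0,0.5]]
  ]
}}

```text
time_s: 3.27
position: [565.6, 240.8, 145.6]
tool_rot: [-3.14, -0.008, 2.778]
ft_force: [-1.9, 0.8, 0.2]
grip_width: 42.4
```

```bash
python3 - <<'E'
from h import *
c=wrist("w6");P=pts(c);im=c["color"].astype(int);b,g,r=im[...,0],im[...,1],im[...,2]
m=(c["z_map"]>0)&(b>1.5*r)&(b>1.25*g)&(abs(P[...,2]-118)<8)
q=P[m];print(len(q),q.mean(0),fit(q[:,:2]))
cmd(569.5,230.5,91,np.radians(158.5))
E
```

```text
3515 [565.26859681 231.62010911 117.67148384] ((569.144775390625, 230.09429931640625), (13.563933372497559, 98.99961853027344), 68.68634796142578)
t 3.32 pos [566.5 236.9 147.2] rot [-179.84   -0.32  158.99] q [-0.54  0.54  0.11  1.67 -0.07  0.94  0.8 ] grip 42.4 F [0.2 0.1 0.5] T [-0.023  0.019 -0.023]
shift [-0.0054 -0.0047  0.0562] turn [-0.16 -0.32  0.49] rows 1.4
```

View pics/w6.png

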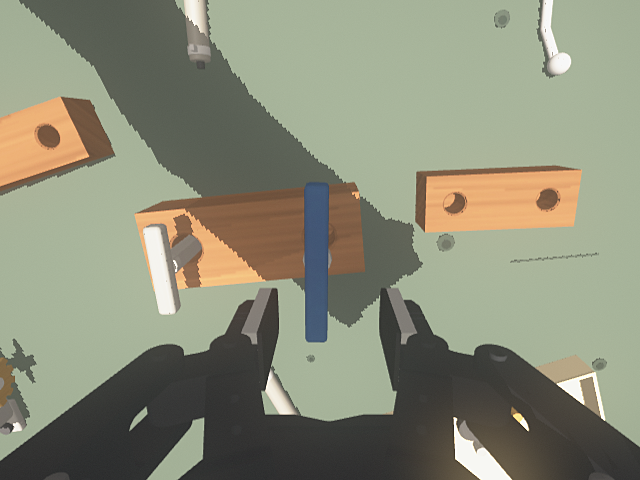

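Emit:
{"fn": "jog_arm", "kwargs": {
  "moves": [
    [[50,-0.005,-0.0055,0.015,0,0,0.4],[50,-0.005,-0.0055,0.03,0,0,0.4],[50,-0.005,-0.0055,0.042,0,0,0.4],[50,-0.005,-0.0055,0.05,0,0,0.4],[50,-0.005,-0.0055,0.056,0,0,0.4],[50,-0.005,-0.0055,0.056,0,0,0.4],[50,-0.005,-0.0055,0.056,0,0,0.4]]
  ]
}}

```text
time_s: 3.9
position: [568.9, 230.1, 91.6]
tool_rot: [-3.139, -0.005, 2.768]
ft_force: [0.0, -0.9, 1.6]
grip_width: 43.0
```

```bash
python3 - <<'E'
from h import *
cmd(569.1,230.3,91,np.radians(158.5))
E
```

```text
t 3.9 pos [568.9 230.1  91.6] rot [-179.85   -0.31  158.6 ] q [-0.52  0.6   0.1   1.73 -0.08  0.82  0.81] grip 43.0 F [ 0.  -0.9  1.6] T [-0.035 -0.058 -0.016]
shift [-0.0001  0.0003  0.0006] turn [-0.15 -0.31  0.1 ] rows 0.0
```

Emit:
{"fn": "jog_arm", "kwargs": {
  "moves": [
    [[30,0,0,0.0005,-0.15,-0.3,0],[15,0,0,0.0005,-0.15,-0.3,0],[0,0,0,0.0005,-0.15,-0.3,0],[0,0,0,0.0005,-0.15,-0.3,0],[0,0,0,0.0005,-0.15,-0.3,0],[0,0,0,0.0005,-0.15,-0.3,0],[0,0,0,0.0005,-0.15,-0.3,0],[0,0,0,0.0005,-0.15,-0.3,0]]
  ]
}}

```text
time_s: 4.57
position: [568.9, 230.1, 91.1]
tool_rot: [3.142, -0.0, 2.768]
ft_force: [0.2, -0.6, -0.1]
grip_width: 0.0
```

```bash
python3 - <<'E'
from h import *
wrist("w7")
cmd(569.1,230.3,91,np.radians(158.5))
E
```

```text
t 4.62 pos [568.9 230.   91. ] rot [-1.800e+02 -1.000e-02  1.586e+02] q [-0.52  0.59  0.1   1.74 -0.08  0.81  0.81] grip -0.2 F [ 0.5 -0.1 -0.3] T [ 0.015 -0.027  0.029]
shift [-0.0001  0.0003  0.    ] turn [-0.   -0.01  0.1 ] rows 0.0
```

View pics/w7.png

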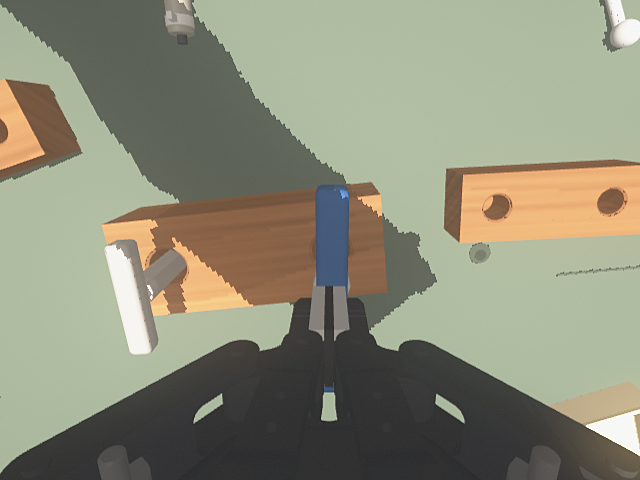

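The gripper reads 0, meaning fully shut, so the bar was not pinched. I'll check heights before acting.

```bash
python3 - <<'E'
from h import *
c=dict(np.load("w7.npz"));P=pts(c)
T=np.linalg.inv(c["pose"])
for (u,v) in [(332,195),(332,230),(332,270),(332,283),(317,290),(345,290),(317,310),(343,310),(328,320),(345,330),(328,345),(328,390),(300,320),(360,320)]:
    p=P[v,u];t=(c["hand_eye"]@T@np.r_[p,1])[:3];print(u,v,p.round(1),"tool",t.round(1))
im=c["color"].astype(int);b,g,r=im[...,0],im[...,1],im[...,2]
m=(c["z_map"]>0)&(b>1.5*r)&(b>1.25*g)&(P[...,2]>60);q=P[m]
print(q.min(0),q.max(0),fit(q[:,:2]))
cv2.imwrite("pics/w7c.png",cv2.resize(c["color"][260:430,250:410],None,fx=3.5,fy=3.5,interpolation=cv2.INTER_CUBIC))
E
```

```text
332 195 [525.2 247.4 117.3] tool [ 47.    0.2 -26.3]
332 230 [538.9 242.1 118.1] tool [ 32.3   0.2 -27.1]
332 270 [555.7 235.5 118.2] tool [ 14.3   0.3 -27.1]
332 283 [561.3 233.4 118.4] tool [  8.3   0.3 -27.4]
317 290 [556.3 228.7 131.8] tool [ 11.3  -5.8 -40.7]
345 290 [559.7 239.3 133.1] tool [ 11.9   5.3 -42. ]
317 310 [556.5 229.2 148.3] tool [ 11.3  -5.3 -57.2]
343 310 [559.3 238.  149.3] tool [ 11.9   3.9 -58.3]
328 320 [557.9 232.9 155.3] tool [ 11.3  -1.4 -64.3]
345 330 [559.9 238.  161.7] tool [ 11.3   4.1 -70.6]
328 345 [561.9 231.3 163.5] tool [  7.   -1.4 -72.4]
328 390 [613.1 211.1 118. ] tool [-48.   -1.5 -26.9]
300 320 [557.7 222.2 148.9] tool [  7.6 -11.4 -57.8]
360 320 [565.2 242.3 149.5] tool [  7.9  10.  -58.4]
[521.29660956 209.21386727 104.27377978] [614.61842211 253.7639091  162.60652949] ((568.8473510742188, 230.01434326171875), (13.678611755371094, 98.8217544555664), 68.0722427368164)
```

View pics/w7c.png

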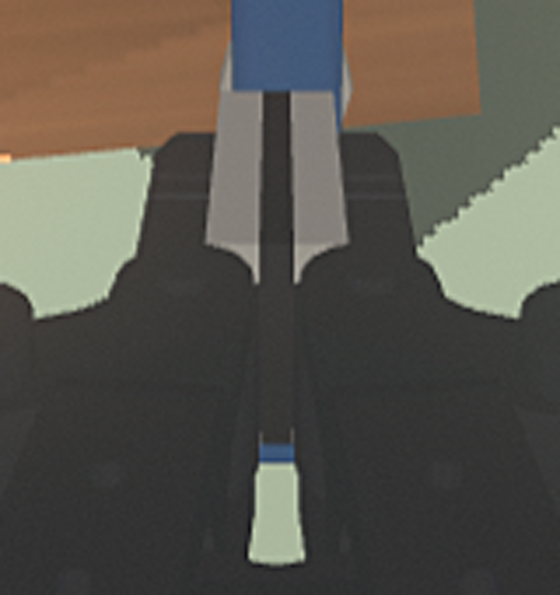

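```bash
python3 - <<'E'
from h import *
from cell import camera
c=dict(np.load("w7.npz"));P=pts(c);T=c["hand_eye"]@np.linalg.inv(c["pose"])
for v in (276,280,284,287,295):
    for u in list(range(310,352,2)):
        t=T@np.r_[P[v,u],1];print(f"{u}:{t[0]:.0f},{t[1]:.0f},{t[2]:.0f}",end=" ")
    print()
c=camera("scene");np.savez("scene1.npz",**c)
cv2.imwrite("pics/scene1c.png",cv2.resize(c["color"][190:320,330:460],None,fx=4.5,fy=4.5,interpolation=cv2.INTER_CUBIC))
E
```

```text
310:-18,-13,41 312:-18,-12,42 314:3,-8,-6 316:10,-7,-25 318:11,-6,-26 320:11,-5,-27 322:12,-4,-27 324:12,-3,-27 326:11,-2,-26 328:11,-1,-27 330:11,-1,-27 332:11,0,-26 334:11,1,-27 336:11,2,-27 338:11,3,-27 340:11,4,-27 342:11,5,-26 344:11,6,-26 346:11,6,-25 348:4,8,-8 350:-18,12,41 
310:-21,-13,42 312:-21,-12,42 314:2,-8,-10 316:9,-7,-26 318:9,-6,-26 320:9,-5,-26 322:10,-4,-27 324:9,-3,-27 326:10,-2,-27 328:10,-1,-28 330:10,-1,-27 332:9,0,-26 334:9,1,-26 336:10,2,-28 338:9,3,-26 340:9,4,-27 342:9,5,-26 344:9,6,-26 346:9,6,-25 348:2,8,-10 350:-21,12,42 
310:-23,-13,41 312:-23,-12,41 314:0,-8,-11 316:6,-7,-24 318:7,-6,-26 320:8,-5,-27 322:7,-4,-26 324:8,-3,-27 326:8,-2,-27 328:8,-1,-27 330:8,-1,-28 332:8,0,-27 334:7,1,-26 336:8,2,-27 338:7,3,-26 340:7,4,-26 342:7,5,-26 344:8,6,-27 346:8,6,-27 348:0,8,-10 350:0,9,-10 
310:-25,-13,41 312:-25,-12,41 314:12,-7,-38 316:12,-6,-39 318:12,-5,-39 320:12,-5,-39 322:11,-4,-38 324:11,-3,-38 326:12,-2,-39 328:11,-1,-38 330:11,-1,-38 332:11,0,-38 334:12,1,-39 336:11,2,-38 338:11,3,-38 340:11,3,-38 342:12,4,-39 344:12,5,-39 346:6,6,-26 348:-1,8,-12 350:-25,12,41 
310:-31,-13,42 312:12,-8,-47 314:11,-7,-45 316:12,-6,-47 318:12,-5,-46 320:11,-5,-45 322:11,-4,-45 324:12,-3,-46 326:12,-2,-46 328:11,-1,-45 330:12,-1,-46 332:11,0,-45 334:12,1,-46 336:11,2,-45 338:12,2,-46 340:12,3,-46 342:12,4,-46 344:11,5,-45 346:2,7,-25 348:-30,11,40 350:-31,13,41
```

View pics/scene1c.png

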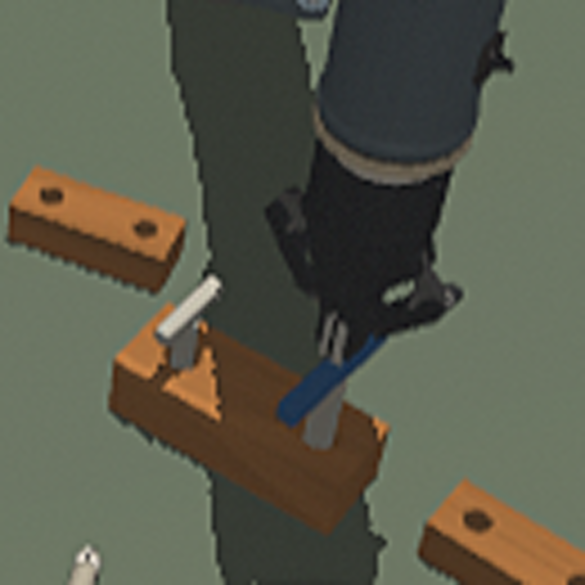

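```bash
python3 - <<'E'
from h import *
c=dict(np.load("w6.npz"));P=pts(c);T=c["hand_eye"]@np.linalg.inv(c["pose"])
for v in (286,290,294,300,310,330,350,370,388):
    print(v,end=" ")
    for u in list(range(240,282,5))+list(range(376,425,5)):
        t=T@np.r_[P[v,u],1];print(f"{u}:{t[0]:.0f},{t[1]:.0f},{t[2]:.0f}",end=" ")
    print()
E
```

```text
286 240:-73,-85,145 245:-72,-80,144 250:-72,-76,145 255:-73,-71,145 260:-72,-66,144 265:-73,-62,145 270:-73,-57,147 275:-72,-52,145 280:-72,-47,145 376:-72,43,145 381:-72,48,145 386:-72,53,145 391:-73,58,146 396:-73,63,145 401:-72,67,144 406:-72,72,145 411:-73,77,145 416:-72,81,145 421:-72,86,145 
290 240:-77,-85,145 245:-76,-81,145 250:-76,-76,145 255:-77,-71,146 260:11,-29,-41 265:12,-26,-42 270:11,-25,-41 275:11,-23,-41 280:-77,-47,145 376:-75,43,143 381:11,20,-40 386:11,22,-41 391:11,24,-41 396:12,26,-41 401:-76,67,144 406:-76,72,144 411:-76,77,145 416:-77,82,146 421:-77,86,145 
294 240:-81,-86,145 245:-81,-81,145 250:-80,-76,145 255:-81,-72,146 260:12,-28,-46 265:12,-26,-45 270:12,-24,-45 275:10,-23,-41 280:-80,-48,145 376:-81,44,145 381:8,20,-38 386:12,21,-45 391:12,23,-45 396:12,25,-45 401:-80,68,145 406:-81,73,146 411:-81,77,145 416:-81,82,146 421:-80,86,144 
300 240:-87,-86,144 245:-87,-81,145 250:7,-33,-42 255:12,-29,-50 260:12,-27,-50 265:11,-25,-50 270:11,-23,-49 275:8,-22,-43 280:-88,-48,146 376:-87,44,144 381:6,20,-40 386:12,20,-50 391:11,22,-50 396:11,24,-50 401:12,26,
[... 793 characters left out ...]
20,-57 391:1,20,-66 396:6,20,-73 401:7,22,-75 406:12,21,-83 411:13,23,-84 416:12,24,-83 421:12,26,-83 
370 240:13,-25,-93 245:13,-23,-93 250:18,-20,-99 255:18,-19,-100 260:-2,-24,-73 265:-4,-22,-70 270:-160,-60,137 275:-166,-56,145 280:-165,-51,144 376:-166,47,145 381:-166,52,145 386:-165,57,144 391:-5,20,-69 396:-3,21,-72 401:17,17,-99 406:18,18,-99 411:17,19,-98 416:13,22,-93 421:13,23,-94 
388 240:18,-21,-106 245:17,-20,-105 250:18,-19,-106 255:18,-18,-106 260:18,-17,-106 265:-10,-23,-72 270:-174,-59,128 275:-177,-55,132 280:-180,-50,135 376:-187,48,144 381:-187,53,144 386:-186,58,143 391:-187,63,144 396:-10,21,-72 401:18,15,-106 406:18,16,-106 411:18,18,-106 416:19,18,-107 421:17,20,-105
```

By the wrist camera the fingertips really end at about tool z -38, which is 38 mm short of the stated TCP. I'll check that against the scene camera, which is independent.

```bash
python3 - <<'E'
from h import *
c=dict(np.load("scene1.npz"));P=pts(c);im=c["color"].astype(int)
m=(c["z_map"]>0)&(np.hypot(P[...,0]-569,P[...,1]-230)<28)&(P[...,2]>60)&(P[...,2]<240)
b,r=im[...,0],im[...,2]
m2=m&~(b>1.5*r)
q=P[m2];
for lo in range(60,200,6):
    k=q[(q[:,2]>=lo)&(q[:,2]<lo+6)]
    if len(k):print(lo,len(k),k.mean(0).round(1))
for v in range(255,278): print(v,[(int(P[v,u,0]),int(P[v,u,1]),int(P[v,u,2]),*im[v,u]) for u in (402,405)])
E
```

```text
60 8 [575.5 233.1  63.8]
66 7 [576.4 232.2  69.4]
72 9 [577.  232.6  75.4]
78 8 [575.4 235.1  80.8]
84 8 [575.7 234.2  87.4]
90 2 [578.5 236.   91.9]
96 6 [575.6 237.5  98.9]
102 8 [575.7 237.3 106.2]
108 1 [559.1 243.8 108.9]
120 1 [573.5 234.4 120.1]
126 2 [577.7 227.  129.6]
132 14 [577.7 227.  134.6]
138 12 [577.9 229.7 141. ]
144 18 [578.8 231.6 147.2]
150 20 [577.2 231.6 153.5]
156 13 [577.  231.4 158.9]
162 9 [579.4 228.9 164. ]
168 20 [579.7 228.8 171.1]
174 46 [576.2 229.1 177.4]
180 33 [575.2 235.  182.5]
186 9 [579.  222.8 190.2]
192 23 [583.2 226.3 195.2]
198 17 [583.8 225.7 201.2]
255 [(579, 217, 183, np.int64(33), np.int64(33), np.int64(32)), (577, 225, 184, np.int64(32), np.int64(32), np.int64(31))]
256 [(575, 217, 176, np.int64(31), np.int64(28), np.int64(28)), (574, 225, 178, np.int64(33), np.int64(33), np.int64(32))]
257 [(577, 218, 174, np.int64(34), np.int64(31), np.int64(32)), (575, 226, 175, np.int64(31), np.int64(31), np.int64(29))]
258 [(578, 219, 171, np.int64(29), np.int64(29), np.int64(29)), (576, 226, 172, np.int64(30), np.int64(31), np.int64(29))]
259 [(5
[... 1632 characters left out ...]
p.int64(53), np.int64(31)), (576, 235, 119, np.int64(77), np.int64(52), np.int64(29))]
273 [(582, 228, 118, np.int64(78), np.int64(54), np.int64(34)), (578, 236, 118, np.int64(73), np.int64(47), np.int64(26))]
274 [(585, 229, 118, np.int64(77), np.int64(53), np.int64(31)), (578, 236, 114, np.int64(69), np.int64(47), np.int64(29))]
275 [(590, 230, 119, np.int64(77), np.int64(53), np.int64(32)), (576, 237, 107, np.int64(76), np.int64(71), np.int64(66))]
276 [(589, 231, 115, np.int64(70), np.int64(45), np.int64(24)), (576, 237, 103, np.int64(82), np.int64(90), np.int64(96))]
277 [(590, 231, 111, np.int64(72), np.int64(53), np.int64(40)), (576, 238, 99, np.int64(78), np.int64(83), np.int64(87))]
```

The scene camera agrees: the tips are at z about 130 with the TCP reported at 91, so the usable tips lie 38 mm behind the reported TCP. The fingers closed 10 mm above the bar and nothing was touched. I'll open, go 38 mm lower and grip again.

Emit:
{"fn": "jog_arm", "kwargs": {
  "moves": [
    [[50,0,0.001,0,0,0,0],[50,0,0.001,0,0,0,0],[50,0,0.001,0,0,0,0],[50,0,0.001,0,0,0,0],[50,0,0.001,0.005,0,0,0],[50,0,0.001,0.015,0,0,0],[50,0,0.001,0.027,0,0,0],[50,0,0.001,0.034,0,0,0],[50,0,0.001,0.037,0,0,0],[50,0,0.001,0.037,0,0,0]]
  ]
}}

```text
time_s: 5.5
position: [568.6, 230.7, 52.8]
tool_rot: [-3.14, -0.002, 2.768]
ft_force: [-0.3, 0.2, -0.2]
grip_width: 42.8
```

Emit:
{"fn": "jog_arm", "kwargs": {
  "moves": [
    [[50,0,0,0,0,0,0],[30,0,0,0,0,0,0],[15,0,0,0,0,0,0],[0,0,0,0,0,0,0],[0,0,0,0,0,0,0],[0,0,0,0,0,0,0],[0,0,0,0,0,0,0],[0,0,0,0,0,0,0]]
  ]
}}

```text
time_s: 6.17
position: [569.0, 231.0, 53.4]
tool_rot: [-3.141, -0.001, 2.768]
ft_force: [-0.2, 0.3, 5.1]
grip_width: 13.0
```

```bash
python3 - <<'E'
from h import *
c=wrist("w8")
cmd(569.1,230.3,53,np.radians(158.5))
P=pts(c);im=c["color"].astype(int);b,g,r=im[...,0],im[...,1],im[...,2]
m=(c["z_map"]>0)&(b>1.5*r)&(b>1.25*g)&(abs(P[...,2]-118)<8)
q=P[m];print(len(q),q.mean(0),fit(q[:,:2]))
E
```

```text
t 6.22 pos [569.1 231.   53.3] rot [-1.7997e+02 -4.0000e-02  1.5860e+02] q [-0.52  0.64  0.09  1.77 -0.08  0.73  0.81] grip 13.2 F [0.  0.5 5.6] T [ 0.258  0.009 -0.025]
shift [-0.0003 -0.0006  0.0003] turn [-0.03 -0.04  0.1 ] rows 0.0
8354 [555.51149219 235.00240778 117.55841345] ((559.9732055664062, 233.24134826660156), (14.061493873596191, 80.2377700805664), 68.35777282714844)
```

View pics/w8.png

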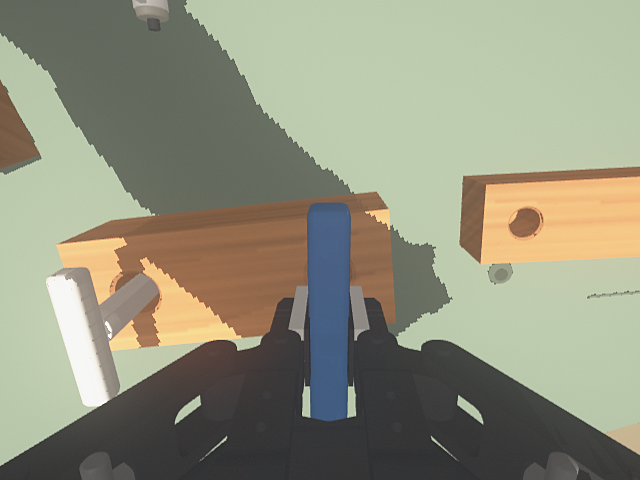

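Gripped, with a width of 13 mm. Next I'll work out where the bar sits in the tool frame and lift.

Emit:
{"fn": "jog_arm", "kwargs": {
  "moves": [
    [[0,0,0,-0.01,0,0,0],[0,0,0,-0.025,0,0,0],[0,0,0,-0.045,0,0,0],[0,0,0,-0.07,0,0,0],[0,0,0,-0.095,0,0,0],[0,0,0,-0.112,0,0,0],[0,0,0,-0.12,0,0,0],[0,0,0,-0.12,0,0,0],[0,0,0,-0.12,0,0,0]]
  ]
}}

```text
time_s: 6.97
position: [568.7, 230.8, 172.8]
tool_rot: [-3.14, -0.001, 2.768]
ft_force: [-0.0, -0.7, -3.2]
grip_width: 13.3
```

```bash
cat >> h.py <<'E'
def bar(c):
    P=pts(c,c["hand_eye"]);im=c["color"].astype(int);b,g,r=im[...,0],im[...,1],im[...,2]
    m=(c["z_map"]>0)&(b>1.5*r)&(b>1.25*g)&(P[...,2]<-30)&(abs(P[...,1])<15);q=P[m]
    t=q[q[:,2]<np.percentile(q[:,2],50)+4]
    A=np.c_[t[:,0],np.ones(len(t))];sl=np.linalg.lstsq(A,t[:,2],rcond=None)[0]
    edges=[]
    xs=np.arange(5,45,2.);mid=[]
    for x in xs:
        k=t[abs(t[:,0]-x)<1][:,1];mid.append((k.min()+k.max())/2)
    yl=np.polyfit(xs,mid,1)
    print("bar n",len(t),"topz@x0",sl[1].round(2),"tilt deg",np.degrees(sl[0]).round(2),"xmax",np.percentile(t[:,0],99.5).round(2),"y@0",yl[1].round(2),"yaw deg",np.degrees(yl[0]).round(2))
E
python3 - <<'E'
from h import *
bar(dict(np.load("w8.npz")))
c=wrist("w9");bar(c)
cmd(558.1,-157.4,175,np.radians(158.3))
E
```

```text
bar n 8257 topz@x0 -64.31 tilt deg 0.27 xmax 48.99 y@0 -1.17 yaw deg -0.15
bar n 8240 topz@x0 -64.26 tilt deg 0.3 xmax 48.96 y@0 -1.14 yaw deg -0.14
t 7.02 pos [568.3 230.7 172.1] rot [-1.7989e+02 -1.3000e-01  1.5861e+02] q [-0.53  0.51  0.11  1.64 -0.07  0.99  0.8 ] grip 13.3 F [ 0.1 -0.1 -3.3] T [ 0.029  0.006 -0.007]
shift [-0.132  -0.3651 -0.0024] turn [-0.11 -0.13  0.31] rows 9.3
```

Emit:
{"fn": "jog_arm", "kwargs": {
  "moves": [
    [[0,-0.02,-0.03,-0.005,0,0,0.3],[0,-0.13,-0.365,-0.005,0,0,0.4],[0,-0.13,-0.365,-0.005,0,0,0.4],[0,-0.13,-0.365,-0.005,0,0,0.4],[0,-0.13,-0.365,-0.005,0,0,0.4],[0,-0.13,-0.365,-0.005,0,0,0.4],[0,-0.13,-0.365,-0.005,0,0,0.4],[0,-0.13,-0.365,-0.005,0,0,0.4],[0,-0.13,-0.365,-0.005,0,0,0.4],[0,-0.13,-0.365,-0.005,0,0,0.4]]
  ]
}}

```text
time_s: 7.85
position: [553.8, -163.3, 176.2]
tool_rot: [-3.136, -0.004, 2.755]
ft_force: [-0.9, -0.4, -3.1]
grip_width: 13.0
```

```bash
python3 - <<'E'
from h import *
cmd(557.9,-156.1,142,np.radians(158.2))
E
```

```text
t 7.85 pos [ 553.8 -163.3  176.2] rot [-179.67   -0.23  157.86] q [ 0.1   0.46  0.16  1.73 -0.08  0.96  1.47] grip 13.0 F [-0.9 -0.4 -3.1] T [-0.091 -0.006 -0.019]
shift [-0.0012  0.0084  0.0341] turn [-0.33 -0.23 -0.33] rows 0.8
```

Emit:
{"fn": "jog_arm", "kwargs": {
  "moves": [
    [[0,-0.001,0.0083,0.01,-0.33,-0.23,-0.3],[0,-0.001,0.0083,0.02,-0.33,-0.23,-0.3],[0,-0.001,0.0083,0.028,-0.33,-0.23,-0.3],[0,-0.001,0.0083,0.03,-0.33,-0.23,-0.3],[0,-0.001,0.0083,0.03,-0.33,-0.23,-0.3],[0,-0.001,0.0083,0.03,-0.33,-0.23,-0.3]]
  ]
}}

```text
time_s: 8.35
position: [557.8, -155.1, 145.9]
tool_rot: [3.142, -0.001, 2.762]
ft_force: [0.3, -0.0, -2.5]
grip_width: 13.2
```

```bash
python3 - <<'E'
from h import *
c=wrist("w10");bar(c)
cmd(557.9,-156.1,142,np.radians(158.2))
cv2.imwrite("pics/w10.png",c["color"])
E
```

```text
bar n 7797 topz@x0 -64.32 tilt deg 0.18 xmax 48.86 y@0 -1.24 yaw deg 0.62
t 8.4 pos [ 558.  -155.4  146.3] rot [1.7999e+02 1.0000e-02 1.5824e+02] q [ 0.09  0.49  0.15  1.77 -0.09  0.89  1.47] grip 12.9 F [-0.2 -0.6 -3. ] T [-0.045  0.016  0.055]
shift [-0.0002 -0.0007  0.0043] turn [0.01 0.01 0.04] rows 0.1
```

View pics/w10.png

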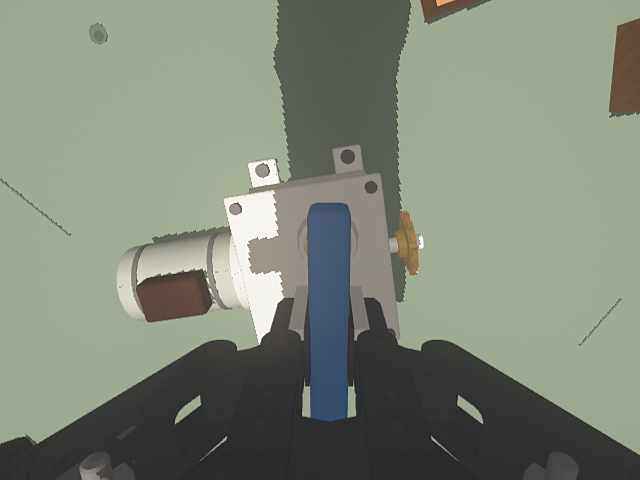

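The key is centred over the neck at about (328,243). Lowering with force checks.

Emit:
{"fn": "jog_arm", "kwargs": {
  "moves": [
    [[0,-0.0002,-0.0006,0.003,0,0,0],[0,-0.0002,-0.0006,0.006,0,0,0],[0,-0.0002,-0.0006,0.009,0,0,0],[0,-0.0002,-0.0006,0.0115,0,0,0],[0,-0.0002,-0.0006,0.014,0,0,0],[0,-0.0002,-0.0006,0.016,0,0,0],[0,-0.0002,-0.0006,0.016,0,0,0]]
  ]
}}

```text
time_s: 8.98
position: [557.7, -156.0, 129.8]
tool_rot: [-3.142, -0.001, 2.762]
ft_force: [-0.6, -0.3, -2.8]
grip_width: 13.0
```

```bash
python3 - <<'E'
from h import *
cmd(557.9,-156.1,121.3,np.radians(158.2))
E
```

```text
t 8.98 pos [ 557.7 -156.   129.8] rot [-1.8000e+02 -3.0000e-02  1.5824e+02] q [ 0.1   0.51  0.14  1.79 -0.09  0.85  1.47] grip 13.0 F [-0.6 -0.3 -2.8] T [0.004 0.006 0.073]
shift [-0.0002 -0.0001  0.0085] turn [-0.   -0.03  0.04] rows 0.2
```

Emit:
{"fn": "jog_arm", "kwargs": {
  "moves": [
    [[0,0,0,0.002,0,0,0],[0,0,0,0.004,0,0,0],[0,0,0,0.006,0,0,0],[0,0,0,0.0075,0,0,0],[0,0,0,0.0085,0,0,0],[0,0,0,0.0085,0,0,0]]
  ]
}}

```text
time_s: 9.48
position: [557.7, -156.0, 121.4]
tool_rot: [3.142, -0.0, 2.762]
ft_force: [-0.6, 0.9, -0.9]
grip_width: 12.9
```

```bash
python3 - <<'E'
from h import *
cmd(557.9,-156.1,121.3,np.radians(158.2))
E
```

```text
t 9.48 pos [ 557.7 -156.   121.4] rot [ 1.8000e+02 -3.0000e-02  1.5824e+02] q [ 0.1   0.52  0.14  1.8  -0.09  0.83  1.48] grip 12.9 F [-0.6  0.9 -0.9] T [ 0.005  0.086 -0.002]
shift [-0.0002 -0.0001  0.0001] turn [ 0.   -0.03  0.04] rows 0.0
```

Emit:
{"fn": "jog_arm", "kwargs": {
  "moves": [
    [[0,0,0,0.0005,0,0,0],[0,0,0,0.0008,0,0,0],[0,0,0,0.0008,0,0,0]]
  ]
}}

```text
time_s: 9.73
position: [558.0, -156.1, 121.3]
tool_rot: [3.141, 0.0, 2.762]
ft_force: [-2.4, -0.3, 5.3]
grip_width: 13.3
```

```bash
python3 - <<'E'
from h import *
from cell import observe,camera
for i in range(6):
    s=observe();print(s["ft_force"].round(2),s["ft_torque"].round(3))
    if i==0:c=camera("scene");cv2.imwrite("pics/scene2c.png",cv2.resize(c["color"][200:290,220:320],None,fx=6,fy=6,interpolation=cv2.INTER_CUBIC))
cmd(557.9,-156.1,121.3,np.radians(158.2))
E
```

```text
[-2.44 -0.26  5.27] [0.163 0.561 0.022]
[-1.18  0.96  4.33] [ 0.159  0.569 -0.019]
[-1.18  0.96  4.33] [ 0.159  0.569 -0.019]
[-1.18  0.96  4.33] [ 0.159  0.569 -0.019]
[-1.18  0.96  4.33] [ 0.159  0.569 -0.019]
[-1.18  0.96  4.33] [ 0.159  0.569 -0.019]
t 9.78 pos [ 558.  -156.1  121.3] rot [1.7998e+02 2.0000e-02 1.5823e+02] q [ 0.1   0.52  0.14  1.8  -0.09  0.83  1.48] grip 12.9 F [-1.2  1.   4.3] T [ 0.159  0.569 -0.019]
shift [ 0.0001 -0.0001  0.    ] turn [0.02 0.02 0.03] rows 0.0
```

View pics/scene2c.png

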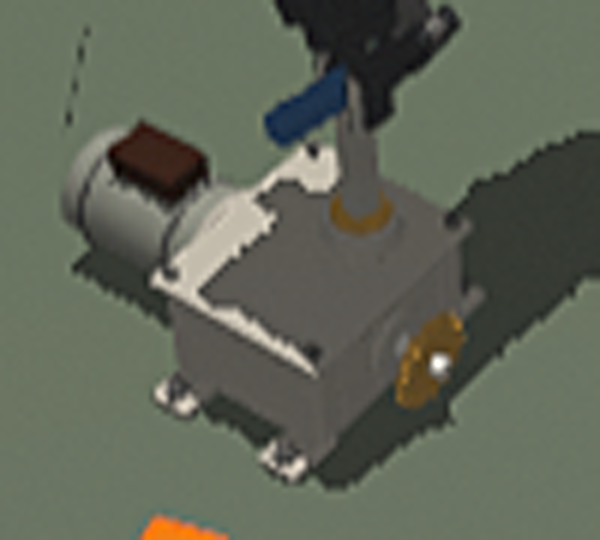

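The key is seated: the TCP is at z 121.3, as predicted for the foot on the recess floor, with about 5 N of contact. The scene crop at (360,205) shows the stem in the plug. Now turning clockwise, which is positive about tool z, in small steps.

```bash
cat >> h.py <<'E'
def tq(n=5):
    from cell import observe,camera
    L=[]
    for i in range(n):
        s=observe();L.append(np.r_[s["ft_force"],s["ft_torque"]])
        if i<n-1:camera("top")
    L=np.array(L);m=L.mean(0)
    print(f"t {s['time_s']:.2f} yaw {np.degrees(s['tool_rot'][2]):.2f} pos",s["position"].round(2),"F",m[:3].round(2),"T",m[3:].round(3),"sdTz",L[:,5].std().round(3),"q7",s["joint_pos"][6].round(3),"effq",s["joint_efforts"][6].round(3))
E
python3 -c "
from h import *
tq(5)"
```

```text
t 9.98 yaw 158.23 pos [ 557.97 -156.05  121.32] F [-1.38  0.5   5.19] T [ 0.15   0.558 -0.008] sdTz 0.029 q7 1.477 effq 0.0
```

Emit:
{"fn": "jog_arm", "kwargs": {
  "moves": [
    [[0,0,0,-0.0002,0,0,2],[0,0,0.0001,-0.0002,0,0,4],[0,0,0.0001,-0.0002,0,0,6],[0,0,0.0001,-0.0002,0,0,6],[0,0,0.0001,-0.0002,0,0,6]]
  ]
}}

```text
time_s: 10.4
position: [557.9, -156.0, 121.4]
tool_rot: [3.142, 0.0, 2.658]
ft_force: [0.1, -0.8, -2.1]
grip_width: 13.1
```

```bash
python3 -c "
from h import *
tq(4)"
```

```text
t 10.55 yaw 152.28 pos [ 557.9  -155.98  121.43] F [-0.51 -0.48 -2.38] T [-0.093  0.152  0.021] sdTz 0.04 q7 1.393 effq 0.007
```

Emit:
{"fn": "jog_arm", "kwargs": {
  "moves": [
    [[0,0,0,0.0002,0,0,2],[0,0,0.0001,0.0002,0,0,4],[0,0,0.0001,0.0002,0,0,6],[0,0,0.0001,0.0002,0,0,6],[0,0,0.0001,0.0002,0,0,6]]
  ]
}}

```text
time_s: 10.97
position: [558.0, -155.9, 121.4]
tool_rot: [3.141, 0.0, 2.554]
ft_force: [-1.3, -0.3, 1.6]
grip_width: 13.0
```

```bash
python3 -c "
from h import *
tq(4)"
```

```text
t 11.12 yaw 146.34 pos [ 558.   -155.91  121.39] F [-1.13 -0.05  1.21] T [ 0.023  0.346 -0.006] sdTz 0.02 q7 1.309 effq 0.012
```

Emit:
{"fn": "jog_arm", "kwargs": {
  "moves": [
    [[0,0,0,0,0,0,2],[0,0,0.0001,0,0,0,4],[0,0,0.0001,0,0,0,6],[0,0,0.0001,0,0,0,6],[0,0,0.0001,0,0,0,6]]
  ]
}}

```text
time_s: 11.53
position: [558.0, -155.8, 121.4]
tool_rot: [3.141, 0.0, 2.451]
ft_force: [-1.7, 0.3, 0.2]
grip_width: 13.2
```

```bash
python3 -c "
from h import *
tq(3)"
```

```text
t 11.63 yaw 140.42 pos [ 558.07 -155.78  121.4 ] F [-1.62  0.19  0.24] T [ 0.064  0.337 -0.026] sdTz 0.006 q7 1.226 effq -0.003
```

Emit:
{"fn": "jog_arm", "kwargs": {
  "moves": [
    [[0,0,0,0,0,0,2],[0,0,0.0001,0,0,0,4],[0,0,0.0001,0,0,0,5],[0,0,0.0001,0,0,0,5],[0,0,0.0001,0,0,0,5]]
  ]
}}

```text
time_s: 12.05
position: [558.1, -155.7, 121.4]
tool_rot: [3.141, 0.0, 2.365]
ft_force: [-1.3, 0.7, 0.1]
grip_width: 12.9
```

```bash
python3 -c "
from h import *
tq(4)"
```

```text
t 12.20 yaw 135.46 pos [ 558.09 -155.7   121.37] F [-1.11  0.55 -0.01] T [0.114 0.361 0.006] sdTz 0.017 q7 1.157 effq 0.003
```

Emit:
{"fn": "jog_arm", "kwargs": {
  "moves": [
    [[0,0,0,0,0,0,2],[0,0,0,0,0,0,4],[0,0,0,0,0,0,5],[0,0,0,0,0,0,5],[0,0,0,0,0,0,5]]
  ]
}}

```text
time_s: 12.62
position: [558.2, -155.6, 121.4]
tool_rot: [3.141, 0.0, 2.278]
ft_force: [-0.9, 0.2, 0.7]
grip_width: 13.2
```

```bash
python3 -c "
from h import *
tq(3)"
```

```text
t 12.72 yaw 130.52 pos [ 558.18 -155.6   121.38] F [-1.23  0.96  0.67] T [0.216 0.234 0.037] sdTz 0.032 q7 1.088 effq -0.02
```

Emit:
{"fn": "jog_arm", "kwargs": {
  "moves": [
    [[0,0,0,0,0,0,2],[0,0,0,0,0,0,4],[0,0,0,0,0,0,5],[0,0,0,0,0,0,5],[0,0,0,0,0,0,5]]
  ]
}}

```text
time_s: 13.13
position: [558.2, -155.5, 121.4]
tool_rot: [3.141, 0.0, 2.192]
ft_force: [-1.1, 1.7, 0.8]
grip_width: 12.8
```

```bash
python3 -c "
from h import *
tq(4)"
```

```text
t 13.28 yaw 125.57 pos [ 558.24 -155.56  121.42] F [-0.63  1.24  0.25] T [0.313 0.17  0.063] sdTz 0.024 q7 1.019 effq -0.068
```

Emit:
{"fn": "jog_arm", "kwargs": {
  "moves": [
    [[0,0,0,0,0,0,1.5],[0,0,0,0,0,0,3],[0,0,0,0,0,0,3],[0,0,0,0,0,0,3]]
  ]
}}

```text
time_s: 13.62
position: [558.2, -155.5, 121.4]
tool_rot: [3.141, 0.0, 2.139]
ft_force: [-0.9, 1.1, -0.0]
grip_width: 13.4
```

```bash
python3 -c "
from h import *
tq(4)"
```

```text
t 13.77 yaw 122.58 pos [ 558.23 -155.5   121.39] F [-0.29  1.62  0.62] T [0.366 0.12  0.083] sdTz 0.023 q7 0.977 effq -0.1
```

Emit:
{"fn": "jog_arm", "kwargs": {
  "moves": [
    [[0,0,0,0,0,0,1],[0,0,0,0,0,0,2],[0,0,0,0,0,0,2.5],[0,0,0,0,0,0,2.5]]
  ]
}}

```text
time_s: 14.1
position: [558.3, -155.4, 121.4]
tool_rot: [3.141, 0.0, 2.095]
ft_force: [-0.6, 0.8, 0.5]
grip_width: 13.0
```

```bash
python3 -c "
from h import *
tq(4)"
```

```text
t 14.25 yaw 120.09 pos [ 558.29 -155.44  121.41] F [-0.33  1.17  0.14] T [0.411 0.11  0.216] sdTz 0.032 q7 0.943 effq -0.242
```

Emit:
{"fn": "jog_arm", "kwargs": {
  "moves": [
    [[0,0,0,0,0,0,0.8],[0,0,0,0,0,0,1.5],[0,0,0,0,0,0,1.5],[0,0,0,0,0,0,1.5]]
  ]
}}

```text
time_s: 14.58
position: [558.3, -155.4, 121.4]
tool_rot: [3.141, 0.0, 2.07]
ft_force: [-0.6, 1.0, 0.6]
grip_width: 13.4
```

```bash
python3 -c "
from h import *
tq(6)"
```

```text
t 14.83 yaw 118.60 pos [ 558.36 -155.41  121.42] F [-0.24  1.44  0.22] T [0.444 0.048 0.215] sdTz 0.02 q7 0.922 effq -0.218
```

Emit:
{"fn": "jog_arm", "kwargs": {
  "moves": [
    [[0,0,0,0,0,0,0.5],[0,0,0,0,0,0,1],[0,0,0,0,0,0,1],[0,0,0,0,0,0,1]]
  ]
}}

```text
time_s: 15.17
position: [558.4, -155.4, 121.4]
tool_rot: [3.141, 0.0, 2.052]
ft_force: [0.4, 1.7, 1.0]
grip_width: 13.1
```

```bash
python3 -c "
from h import *
tq(6)"
```

```text
t 15.42 yaw 117.60 pos [ 558.39 -155.41  121.43] F [0.16 1.5  0.31] T [0.472 0.019 0.278] sdTz 0.034 q7 0.908 effq -0.276
```

Emit:
{"fn": "jog_arm", "kwargs": {
  "moves": [
    [[0,0,0,0,0,0,0.5],[0,0,0,0,0,0,1],[0,0,0,0,0,0,1],[0,0,0,0,0,0,1]]
  ]
}}

```text
time_s: 15.75
position: [558.4, -155.4, 121.4]
tool_rot: [3.141, -0.0, 2.035]
ft_force: [0.2, 1.7, 0.4]
grip_width: 13.2
```

```bash
python3 -c "
from h import *
tq(6)"
```

```text
t 16.00 yaw 116.60 pos [ 558.38 -155.4   121.42] F [0.16 1.9  0.37] T [0.488 0.013 0.301] sdTz 0.022 q7 0.894 effq -0.29
```

Emit:
{"fn": "jog_arm", "kwargs": {
  "moves": [
    [[0,0,0,0,0,0,0.5],[0,0,0,0,0,0,1],[0,0,0,0,0,0,1],[0,0,0,0,0,0,1]]
  ]
}}

```text
time_s: 16.33
position: [558.4, -155.4, 121.4]
tool_rot: [3.141, -0.0, 2.018]
ft_force: [0.2, 1.4, 0.5]
grip_width: 12.8
```

```bash
python3 -c "
from h import *
tq(6)"
```

```text
t 16.58 yaw 115.60 pos [ 558.39 -155.44  121.45] F [-0.1   1.62  0.21] T [0.502 0.002 0.329] sdTz 0.024 q7 0.88 effq -0.334
```

Emit:
{"fn": "jog_arm", "kwargs": {
  "moves": [
    [[0,0,0,0,0,0,0.5],[0,0,0,0,0,0,1],[0,0,0,0,0,0,1],[0,0,0,0,0,0,1]]
  ]
}}

```text
time_s: 16.92
position: [558.4, -155.4, 121.4]
tool_rot: [3.141, -0.0, 2.0]
ft_force: [-0.4, 1.4, -0.3]
grip_width: 12.6
```

```bash
python3 -c "
from h import *
tq(6)"
```

```text
t 17.17 yaw 114.60 pos [ 558.41 -155.38  121.43] F [-0.09  1.82  0.12] T [ 0.517 -0.026  0.321] sdTz 0.028 q7 0.867 effq -0.323
```

```bash
python3 -c "
from h import *
c=wrist('w11');bar(c)"
```

```text
bar n 8071 topz@x0 -64.32 tilt deg 0.17 xmax 47.92 y@0 -1.2 yaw deg -0.52
```

Emit:
{"fn": "jog_arm", "kwargs": {
  "moves": [
    [[0,0,0,0,0,0,0.5],[0,0,0,0,0,0,1],[0,0,0,0,0,0,1],[0,0,0,0,0,0,1]]
  ]
}}

```text
time_s: 17.55
position: [558.4, -155.4, 121.4]
tool_rot: [3.141, -0.0, 1.983]
ft_force: [-0.4, 1.6, 0.3]
grip_width: 13.1
```

```bash
python3 -c "
from h import *
tq(6)"
```

```text
t 17.80 yaw 113.61 pos [ 558.39 -155.38  121.44] F [-0.1   1.75  0.21] T [ 0.572 -0.051  0.4  ] sdTz 0.023 q7 0.853 effq -0.39
```

Emit:
{"fn": "jog_arm", "kwargs": {
  "moves": [
    [[0,0,0,0,0,0,0.4],[0,0,0,0,0,0,0.8],[0,0,0,0,0,0,0.8],[0,0,0,0,0,0,0.8]]
  ]
}}

```text
time_s: 18.13
position: [558.4, -155.4, 121.4]
tool_rot: [3.141, -0.0, 1.969]
ft_force: [-0.6, 1.5, 0.8]
grip_width: 13.1
```

```bash
python3 -c "
from h import *
tq(8)"
```

```text
t 18.48 yaw 112.81 pos [ 558.44 -155.35  121.45] F [0.31 2.   0.46] T [ 0.586 -0.084  0.399] sdTz 0.028 q7 0.842 effq -0.425
```

Emit:
{"fn": "jog_arm", "kwargs": {
  "moves": [
    [[0,0,0,0,0,0,0.3],[0,0,0,0,0,0,0.6],[0,0,0,0,0,0,0.6],[0,0,0,0,0,0,0.6]]
  ]
}}

```text
time_s: 18.82
position: [558.4, -155.3, 121.4]
tool_rot: [3.141, -0.0, 1.958]
ft_force: [-0.4, 2.2, -0.4]
grip_width: 13.3
```

```bash
python3 -c "
from h import *
tq(8)"
```

```text
t 19.17 yaw 112.21 pos [ 558.44 -155.35  121.45] F [0.48 2.29 0.21] T [ 0.587 -0.087  0.448] sdTz 0.035 q7 0.833 effq -0.45
```

The torque is 0.45 Nm on both signals, the wrist sensor and the joint 7 effort, so the plug is snug and I'll stop. Now I'll back off within the play and draw out.

Emit:
{"fn": "jog_arm", "kwargs": {
  "moves": [
    [[0,0,0,0,0,0,-1],[0,0,0,0,0,0,-2],[0,0,0,0,0,0,-3],[0,0,0,0,0,0,-3]]
  ]
}}

```text
time_s: 19.5
position: [558.4, -155.4, 121.4]
tool_rot: [3.14, -0.0, 2.012]
ft_force: [0.7, 1.4, 0.1]
grip_width: 13.0
```

```bash
python3 -c "
from h import *
tq(4)"
```

```text
t 19.65 yaw 115.18 pos [ 558.38 -155.47  121.44] F [0.66 1.94 0.14] T [ 0.54  -0.019  0.111] sdTz 0.018 q7 0.875 effq -0.05
```

Emit:
{"fn": "jog_arm", "kwargs": {
  "moves": [
    [[0,0,0,0,0,0,-1],[0,0,0,0,0,0,-1.5],[0,0,0,0,0,0,-1.5]]
  ]
}}

```text
time_s: 19.9
position: [558.3, -155.4, 121.4]
tool_rot: [3.141, -0.0, 2.037]
ft_force: [0.2, 2.0, 0.4]
grip_width: 13.2
```

```bash
python3 -c "
from h import *
tq(4)"
```

```text
t 20.05 yaw 116.67 pos [ 558.33 -155.49  121.44] F [0.23 2.11 0.43] T [0.519 0.017 0.026] sdTz 0.028 q7 0.895 effq -0.02
```

Emit:
{"fn": "jog_arm", "kwargs": {
  "moves": [
    [[0,0,0,-0.003,0,0,0],[0,0,0,-0.008,0,0,0],[0,0,0,-0.015,0,0,0],[0,0,0,-0.025,0,0,0],[0,0,0,-0.038,0,0,0],[0,0,0,-0.05,0,0,0],[0,0,0,-0.055,0,0,0],[0,0,0,-0.055,0,0,0]]
  ]
}}

```text
time_s: 20.72
position: [559.0, -156.1, 178.4]
tool_rot: [3.138, 0.002, 2.036]
ft_force: [0.0, 0.8, -3.5]
grip_width: 13.2
```

```bash
python3 - <<'E'
from h import *
c=wrist("w12");bar(c)
from cell import camera
s=camera("scene");cv2.imwrite("pics/scene3c.png",cv2.resize(s["color"][180:290,220:330],None,fx=5,fy=5,interpolation=cv2.INTER_CUBIC))
cmd(569.1,231,175,np.radians(158.6))
E
```

```text
bar n 7182 topz@x0 -64.31 tilt deg 0.26 xmax 48.0 y@0 -1.65 yaw deg 1.92
t 20.82 pos [ 558.1 -155.6  176.5] rot [179.93  -0.   116.67] q [-0.06  0.48  0.38  1.74 -0.21  0.97  0.87] grip 13.2 F [-0.8 -0.7 -3.5] T [ 0.048  0.046 -0.034]
shift [0.3405 0.1833 0.0018] turn [ 7.000e-02  2.000e-02 -4.193e+01] rows 9.3
```

View pics/scene3c.png

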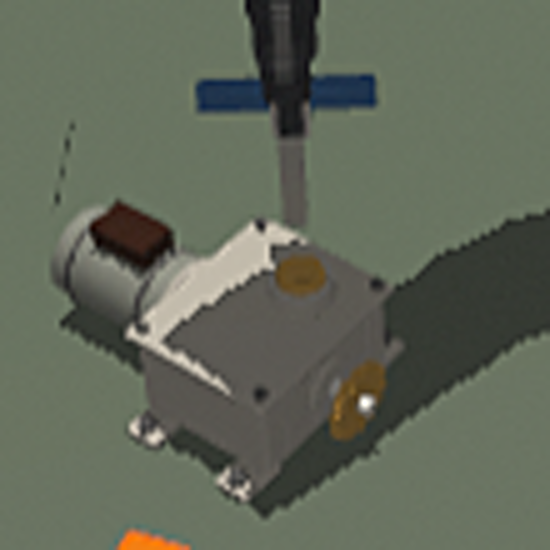

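View pics/w12.png

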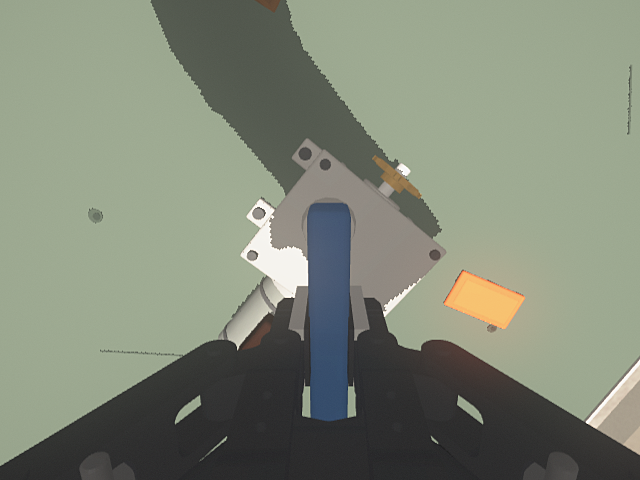

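The key is out and the plug is visible in the neck at (300,272). Next I carry the key back over its hole.

Emit:
{"fn": "jog_arm", "kwargs": {
  "moves": [
    [[0,0.03,0.015,0.0,0,0,-5],[0,0.34,0.183,0.0,0,0,-42],[0,0.34,0.183,0.0,0,0,-42],[0,0.34,0.183,0.0,0,0,-42],[0,0.34,0.183,0.0,0,0,-42],[0,0.34,0.183,0.0,0,0,-42],[0,0.34,0.183,0.0,0,0,-42],[0,0.34,0.183,0.0,0,0,-42],[0,0.34,0.183,0.0,0,0,-42],[0,0.34,0.183,0.0,0,0,-42]]
  ]
}}

```text
time_s: 21.65
position: [567.4, 237.5, 175.6]
tool_rot: [3.139, -0.002, 2.775]
ft_force: [0.5, 0.8, -2.3]
grip_width: 13.2
```

```bash
python3 - <<'E'
from h import *
cmd(569.1,231,105,np.radians(158.6))
E
```

```text
t 21.65 pos [567.4 237.5 175.6] rot [ 1.7984e+02 -1.1000e-01  1.5902e+02] q [-0.56  0.51  0.14  1.64 -0.09  1.    0.82] grip 13.2 F [ 0.5  0.8 -2.3] T [ 0.072 -0.017 -0.034]
shift [-0.0041 -0.0057  0.0706] turn [ 0.16 -0.11  0.42] rows 1.7
```

Emit:
{"fn": "jog_arm", "kwargs": {
  "moves": [
    [[0,-0.004,-0.0057,0.01,0.15,-0.1,0.4],[0,-0.004,-0.0057,0.03,0.15,-0.1,0.4],[0,-0.004,-0.0057,0.05,0.15,-0.1,0.4],[0,-0.004,-0.0057,0.065,0.15,-0.1,0.4],[0,-0.004,-0.0057,0.072,0.15,-0.1,0.4],[0,-0.004,-0.0057,0.072,0.15,-0.1,0.4],[0,-0.004,-0.0057,0.072,0.15,-0.1,0.4],[0,-0.004,-0.0057,0.072,0.15,-0.1,0.4]]
  ]
}}

```text
time_s: 22.32
position: [569.7, 230.9, 104.4]
tool_rot: [3.141, 0.001, 2.768]
ft_force: [-0.1, 0.2, -1.8]
grip_width: 12.9
```

```bash
python3 - <<'E'
from h import *
c=wrist("w13");bar(c)
cmd(569.1,231,54,np.radians(158.6))
E
```

```text
bar n 8243 topz@x0 -64.28 tilt deg 0.29 xmax 48.96 y@0 -1.18 yaw deg -0.13
t 22.37 pos [569.8 231.  104.6] rot [1.7992e+02 6.0000e-02 1.5860e+02] q [-0.55  0.58  0.13  1.72 -0.1   0.84  0.83] grip 13.6 F [ 0.5  0.1 -3. ] T [0.005 0.026 0.018]
shift [ 0.0007 -0.0003  0.0506] turn [ 0.08  0.06 -0.  ] rows 1.2
```

View pics/w13.png

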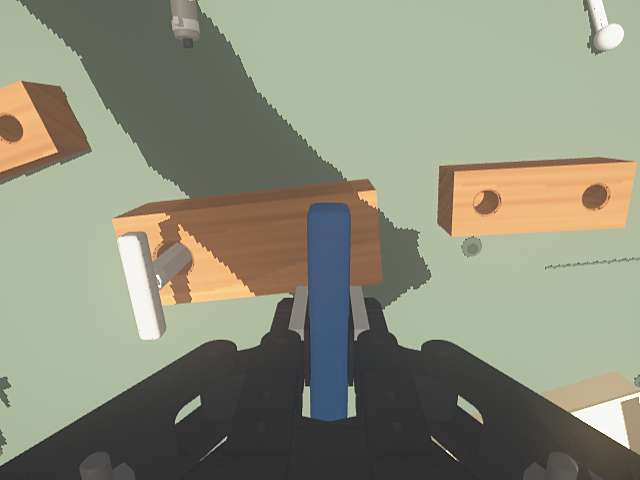

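The bar sits in the hand just as it did at pick-up. Lowering it into the hole.

Emit:
{"fn": "jog_arm", "kwargs": {
  "moves": [
    [[0,0.0007,-0.0003,0.006,0,0,0],[0,0.0007,-0.0003,0.012,0,0,0],[0,0.0007,-0.0003,0.018,0,0,0],[0,0.0007,-0.0003,0.025,0,0,0],[0,0.0007,-0.0003,0.032,0,0,0],[0,0.0007,-0.0003,0.038,0,0,0],[0,0.0007,-0.0003,0.044,0,0,0],[0,0.0007,-0.0003,0.048,0,0,0],[0,0.0007,-0.0003,0.05,0,0,0],[0,0.0007,-0.0003,0.05,0,0,0]]
  ]
}}

```text
time_s: 23.2
position: [568.8, 231.0, 54.0]
tool_rot: [3.141, 0.0, 2.768]
ft_force: [-0.5, -0.8, -2.7]
grip_width: 13.0
```

```bash
python3 - <<'E'
from h import *
cmd(569.1,231,53.3,np.radians(158.6))
E
```

```text
t 23.2 pos [568.8 231.   54. ] rot [1.7996e+02 2.0000e-02 1.5861e+02] q [-0.54  0.64  0.12  1.77 -0.11  0.73  0.84] grip 13.0 F [-0.5 -0.8 -2.7] T [0.009 0.019 0.036]
shift [-0.0003  0.0001  0.0008] turn [0.04 0.02 0.01] rows 0.0
```

Emit:
{"fn": "jog_arm", "kwargs": {
  "moves": [
    [[0,0,0,0.0004,0,0,0],[0,0,0,0.0007,0,0,0],[0,0,0,0.0007,0,0,0]]
  ]
}}

```text
time_s: 23.45
position: [569.0, 231.0, 53.6]
tool_rot: [3.14, 0.001, 2.768]
ft_force: [0.2, 1.2, -3.2]
grip_width: 13.2
```

Emit:
{"fn": "jog_arm", "kwargs": {
  "moves": [
    [[18,0,0,0,0,0,0],[22,0,0,0,0,0,0],[30,0,0,0,0,0,0],[40,0,0,0,0,0,0],[50,0,0,0,0,0,0],[50,0,0,0,0,0,0],[50,0,0,0,0,0,0],[50,0,0,0,0,0,0]]
  ]
}}

```text
time_s: 24.12
position: [569.0, 231.0, 53.6]
tool_rot: [3.14, 0.001, 2.768]
ft_force: [-0.0, 0.3, -0.7]
grip_width: 42.6
```

Emit:
{"fn": "jog_arm", "kwargs": {
  "moves": [
    [[50,0,0,-0.005,0,0,0],[50,0,0,-0.015,0,0,0],[50,0,0,-0.03,0,0,0],[50,0,0,-0.06,0,0,0],[50,0,0,-0.09,0,0,0],[50,0,0,-0.12,0,0,0],[50,0,0,-0.14,0,0,0],[50,0,0,-0.15,0,0,0],[50,0,0,-0.15,0,0,0],[50,0,0,-0.15,0,0,0]]
  ]
}}

```text
time_s: 24.95
position: [568.6, 230.9, 203.5]
tool_rot: [3.14, 0.001, 2.768]
ft_force: [-0.7, -0.8, -0.3]
grip_width: 42.9
```

```bash
python3 - <<'E'
from h import *
from cell import camera
c=wrist("w14");P=pts(c);im=c["color"].astype(int);b,g,r=im[...,0],im[...,1],im[...,2]
m=(c["z_map"]>0)&(b>1.5*r)&(b>1.25*g)&(abs(P[...,2]-118)<8);q=P[m];print(len(q),q.mean(0),fit(q[:,:2]))
s=camera("scene");cv2.imwrite("pics/scene4.png",s["color"])
cmd(569,231,203,np.radians(158.6))
E
```

```text
2329 [565.81524479 231.13210459 117.71060029] ((568.864501953125, 229.91561889648438), (13.231766700744629, 98.26799011230469), 69.02909851074219)
t 25.05 pos [567.9 230.6 202. ] rot [-1.7996e+02 -6.0000e-02  1.5861e+02] q [-0.56  0.48  0.15  1.61 -0.08  1.06  0.81] grip 42.9 F [-0.   0.2  0.4] T [ 0.049  0.005 -0.002]
shift [-0.0009  0.0007 -0.001 ] turn [-0.04 -0.06  0.01] rows 0.0
```

View pics/w14.png

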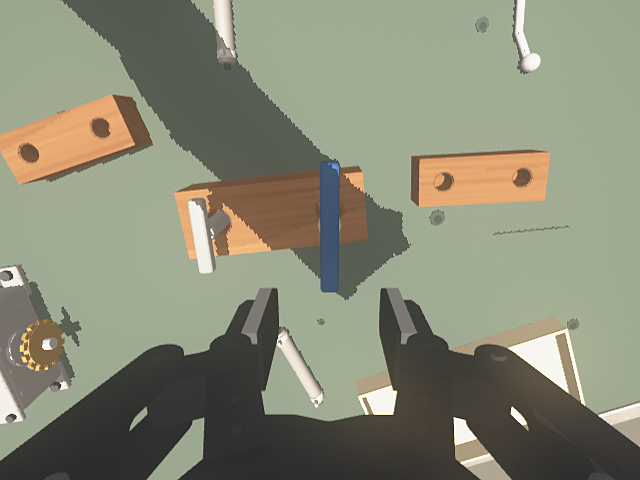

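View pics/scene4.png

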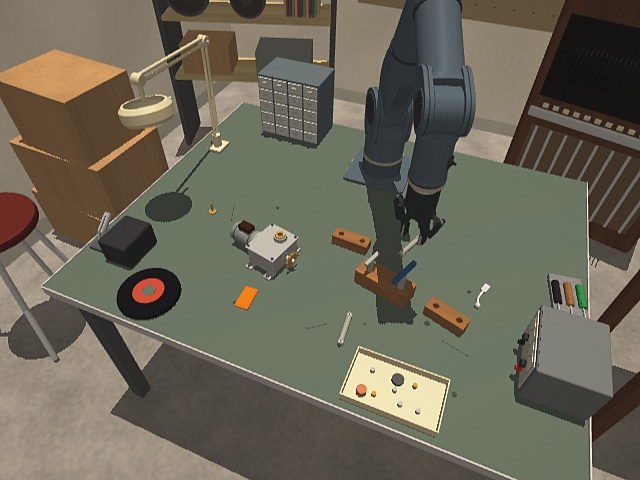

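The key stands back in its hole: bar at (330,160)–(330,290), centre (568.9, 229.9), top z 117.7, the same as before. The gripper is clear, and the scene image shows nothing else disturbed. Handing in.

```bash
python3 -c "
from cell import sign_off
print(sign_off())"
```

```text
the job is handed in; nothing more can be done
None
```

I seated the large blue-handled key fully in the brass plug and turned it about 46° clockwise. I stopped at about 0.45 Nm, inside the 0.38–0.5 Nm snug range and well under the 0.65 Nm cracking limit. I then drew the key out, stood it back in its own hole and handed the job in at about 25 s of the 67 s allowed.

**Torque:** at the final stop the wrist sensor averaged 0.448 Nm and joint 7's effort read 0.45. One step earlier they read 0.40 and 0.425, so they can differ by about 0.025 Nm. Torque rose in small jerks, as described. I did not take a close picture of the plug after the turn.

**Key back in place:** its bar is at (568.9, 229.9) with the top at z 117.7, within about 0.3 mm of where it stood at the start. The gripper was open and clear, forces were near zero, and the last scene picture showed nothing else disturbed.

**What disagreed:** the fingertips actually end about 38 mm short of the stated TCP; the wrist and scene cameras both showed this. My first grasp therefore closed on air above the bar, touching nothing. I went 38 mm lower and gripped it properly.

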